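# Rinse the used grinding wheels

## Robot

A 6-joint arm with a two-finger parallel gripper is mounted at the origin on the work surface. World frame = base frame: x ahead of the robot, y to its left, z up, the work surface at z = 0. Lengths are in m, angles in degrees, forces in N, time in s.
With the tool pointing down it reaches from about 0.15 to 0.775 m from the base axis. Payload 6.1 kg.
Tool frame: the origin (TCP) lies midway between the tips of the shut fingers; the grasp point (between the pads) lies 19 mm behind it (r.grip_point_offset is the distance from the TCP to the grasp point, in m); z points along the fingers, y is the line along which they close (so a half turn about z gives the same grasp; the last joint's range is limited). The gripper opens to 85 mm and grips with 20 to 120 N. Pads are 22 mm wide; open, the fingers measure 114 mm over their backs; the gripper's body (76 mm by 85 mm) begins 54 mm behind the grasp point. The pads swing forward as they close: fully open they stand 13 mm farther back than shut.
Start: joints at [-63.885, 7.208, -2.269, 80.523, 0, 90], TCP at [0.231, -0.471, 0.231] pointing down, gripper open.
Joint ranges: [-155.77, 155.77], [-54.66, 111.73], [-72.52, 77.12], [-102.08, 115.82], [-83.92, 84.16], [-180, 180]. Speed limits (degrees/s): [136.94, 136.94, 172.46, 180, 180, 180].

## Interface

Orientations are given as a 3x3 rotation matrix whose columns are the frame's x, y, z axes.
In Python, from plant import r gives the robot as it stands.
- The arm moves only by the tool play_rows, never from a script. Its argument "targets" is a list of rows, each an object with "gripper": the opening, from 0 (shut) to 1 (fully open); "delta_pos": the shift along the tool's x, y, z each as a share of 250 mm, from -1 to 1, a list of three; "turn": the turn about the tool's z as a share of 360 degrees, from -1 to 1. A call has 1 to 20 rows; each row is the pose to reach, as a shift and turn from the pose commanded when the call began, along the tool's axes at that moment, turning the shorter way round; what a row does not reach only later rows make up. A row lasts 1/12 s, in which the tool goes at most 41.7 mm and 7.16 degrees, less where a joint would pass 70% of its speed; a pose out of reach is approached as far as the arm can. A call with a number of a shift or a turn outside -1 to 1 is refused whole. A call with a gripper value outside its range is refused whole. The fingers move at their own pace and stop on an object; the grip force is fixed at half the most. Time passes only in rows, so rows that repeat a pose let the fingers close. It gives the time, the measured TCP pose, the force, the opening and the grip force at its end, in the units of the state.
- r.get_obs(): the state, without advancing time (a new reading comes with each control period).
- r.snapshot(name): name is "scene" or "top" or "wrist"; returns a dict with "image" (480x640x3 uint8, red, green, blue), "camera_matrix" (3x3 intrinsics, pixels), "k1" (the pictures are not rectified: a ray, as slopes to the right and down, at radius r is drawn at 1 + k1 r^2 times it, then the intrinsics apply), "extrinsics" (4x4, takes a point from world to camera coordinates); the wrist camera has in their place "mount" (4x4, takes a point from camera to tool coordinates, whose origin is the TCP and whose axes are the flange's). Camera axes: x right, y down, z forward; pixel columns grow to the right and rows downward; lengths in m; the calibration is good to about 2 mm. A picture is of the moment at which its call begins: read the wrist's pose just before it. There is no depth.
- r.finish_job(): hands the job in; it is judged then, once.
The state is a dict: "t": time; "qpos": joint angles; "qvel": joint speeds; "tau": joint torques, N m; "tool_pos": TCP position; "tcp_rot": TCP orientation; "contact_force": force on the tool from outside, world axes, zero at the start; "moment": the same for the moment, N m; "width": finger opening in m; "grasp_force": force on a finger pad.
Only numpy, scipy, OpenCV 4.12 (cv2) and the standard library are available. Lean on these libraries where they do the work, as an engineer would, in place of code of your own. Each camera call takes 0.05 s, during which the arm holds its last target. There are 200 camera calls.

## Task

Take the dressing stone off the apron of the rinse box and lay it in the steel tray, then slide every grinding wheel, upright, through the mouth of the box with its arbor in the slot until all are fully under the cover. Pick up the rinse wand, hold its nozzle level a few centimetres in front of the middle of the window, pointing straight in, steady for about two seconds. Then slide the wheels out again and stand them all on the rubber drying mat, lay the wand back in both forks of its rest, nozzle the same way as before, and leave the other things on the bench alone.

Things in the scene. Friction and masses are not known exactly. Their poses are not given: they have to be found in the camera images.
- wheel0: grinding wheel on an arbor, standing on its flat face: grey disc 58 mm diameter, 25 mm thick, with a 16 mm round steel arbor rising 62 mm from its centre (87 mm overall; grip it by the arbor). Origin at the centre of the underside, z along the arbor. Absent in some starts (None).
- wheel1: grinding wheel on an arbor, standing on its flat face: grey disc 58 mm diameter, 25 mm thick, with a 16 mm round steel arbor rising 62 mm from its centre (87 mm overall; grip it by the arbor). Origin at the centre of the underside, z along the arbor. Absent in some starts (None).
- wheel2: grinding wheel on an arbor, standing on its flat face: grey disc 58 mm diameter, 25 mm thick, with a 16 mm round steel arbor rising 62 mm from its centre (87 mm overall; grip it by the arbor). Origin at the centre of the underside, z along the arbor. Absent in some starts (None).
- wheel3: grinding wheel on an arbor, standing on its flat face: grey disc 58 mm diameter, 25 mm thick, with a 16 mm round steel arbor rising 62 mm from its centre (87 mm overall; grip it by the arbor). Origin at the centre of the underside, z along the arbor. Absent in some starts (None).
- rinse_box: fixed low green box, front to -x, 94 mm wide in x. Origin on the table under its middle. A lane runs along its y: floor 15 mm high, 70 mm wide between walls, open at the mouth (y = -130 mm), end wall at y = 125 mm. Before the mouth the floor goes on as a bare apron to y = -225 mm. A wheel is fully under the cover from centre y = -101 mm on; four fit in a row
- drying_mat: fixed black rubber drying mat, 160 x 180 mm (x, y), 4 mm thick, lying on the bench between the robot and the rinse box. Origin at the centre of the underside
- mouth (a point): middle of the lane's floor at the mouth, below the edge of the cover (box axes: +y leads in). The aluminium cover over the lane has its underside 48 mm and top 52 mm above the table and a slot 26 mm wide along its middle (x = 0), open at the mouth, through which the arbors pass
- window (a point): centre of the window in the front wall of the rinse box, on the wall's outer face, 31.5 mm above the table; the window is 50 mm wide and 33 mm high; box axes: +x leads straight into the window
- dressing_stone: reddish dressing stone, 90 x 24 x 28 mm (x, y, z), lying across the apron of the rinse box in the way of the wheels. Origin at the centre of the underside
- stone_tray: fixed open dark steel tray, 150 x 110 mm (x, y), walls 4 mm thick and 18 mm high, floor 4 mm thick. Origin at the centre of the underside
- wand: rinse wand: black grip block 60 x 28 x 26 mm (x, y, z) around the origin, steel barrel 14 mm thick and brass nozzle ahead (+x) to x = 100 mm, steel stub 14 mm thick behind to x = -80 mm. Origin at the centre of the grip block, on the barrel's axis; x points out of the nozzle, z up
- nozzle (a point): tip of the wand's nozzle, 100 mm ahead of the wand's origin along its x
- wand_rest: fixed wand rest: grey base plate 150 x 70 x 8 mm with two steel U-forks at x = -50 and +50 mm (gap 26 mm, seat 33 mm and prong tops 55 mm above the table) that carry the barrel and the rear stub; the lying wand has its origin 40 mm above the rest's origin, nozzle towards +x. Origin at the centre of the underside, x along the lying wand
- paste_jar: small jar of paste with a white cap, 54 mm wide, 55 mm high; leave alone
- oil_bottle: clear bottle 48 mm wide, 120 mm high; leave alone
- pliers: red-handled pliers, about 150 mm long, lying flat; leave alone
- brush: hand brush, lying flat; leave alone
- mug: white mug 76 mm wide, 85 mm high; leave alone
- stock_box: cardboard box 100 x 70 x 45 mm; leave alone
- screwdriver: screwdriver, lying flat; leave alone
Mind the look-alikes: they are no part of the job. What is shaped like the wand_rest but purple or red is not meant.

How it is judged:
By the outcome, as a careful person would: the job done as asked, in the order asked, and still so for the second after the job is handed in, with the robot touching nothing.
Of wheel0, wheel1, wheel2, wheel3 only 2 to 4 are there at a start; the rules pass over those that are not, and their reading is None.
At some moment in a run one of wheel0, wheel1, wheel2, wheel3, dressing_stone may be knocked a few centimetres aside while the robot is not near it.
Once in a run the grip may slacken for a moment while it holds something.
It also fails if it takes over 210 s, if anything falls off the work surface, if the arm or the gripper's body presses on something with over 40 N, if the wrist force passes 120 N, or if a joint passes its speed limit or range.

## Working session

There is one attempt and no reset: what is moved stays moved. The work goes in short steps, Python scripts to look and compute and a tool call to move; the robot and the scene stay as the last step left them, time stands still between calls to the robot, and variables do not carry over. Pictures are saved under pics/ and viewed, at most 14 in all, crops included, and the job is handed in when it is done.

Besides the shell and the picture viewer there is one more tool, called after ">>>" as a command line: name --argument value ..., lists and objects as JSON in quotes. play_rows: Moves the arm, as the interface text tells. Its arguments: {"type":"object","properties":{"targets":{"type":"array"}},"required":["targets"]}

```bash
ls; mkdir -p pics
cat > h.py <<'E'
import numpy as np, cv2, os
from plant import r
def snap(name):
    o=r.get_obs(); s=r.snapshot(name)
    if name=="wrist":
        T=np.eye(4);T[:3,:3]=np.array(o['tcp_rot']);T[:3,3]=o['tool_pos']
        s['c2w']=T@np.array(s['mount'])
    else: s['c2w']=np.linalg.inv(np.array(s['extrinsics']))
    return s
def save(s,fn): cv2.imwrite('pics/'+fn,s['image'][:,:,::-1])
def ray(s,uv):
    K=np.array(s['camera_matrix']);k=s['k1']
    d=(np.atleast_2d(uv).astype(float)-K[:2,2])/[K[0,0],K[1,1]]
    p=d.copy()
    for _ in range(30): p=d/(1+k*(p**2).sum(1,keepdims=True))
    c=s['c2w']; D=np.c_[p,np.ones(len(p))]@c[:3,:3].T
    return c[:3,3],D
def onplane(s,uv,z):
    o,D=ray(s,uv); return o+D*((z-o[2])/D[:,2:3])
def proj(s,P):
    c=np.linalg.inv(s['c2w']);q=np.atleast_2d(P)@c[:3,:3].T+c[:3,3]
    p=q[:,:2]/q[:,2:];p=p*(1+s['k1']*(p**2).sum(1,keepdims=True))
    K=np.array(s['camera_matrix']);return p*[K[0,0],K[1,1]]+K[:2,2]
def tri(sa,ua,sb,ub):
    (o1,d1),(o2,d2)=ray(sa,ua),ray(sb,ub);d1,d2=d1[0],d2[0]
    A=np.c_[d1,-d2];t=np.linalg.lstsq(A,o2-o1,rcond=None)[0]
    a,b=o1+t[0]*d1,o2+t[1]*d2
    return (a+b)/2,np.linalg.norm(a-b)
def cv(s): return s['image'][:,:,::-1].copy()
E
python3 - <<'E'
from h import *
import pickle
for n in("top","scene"):
    s=snap(n);save(s,n+'0.png');pickle.dump(s,open(n+'0.pkl','wb'))
    print(n,s['camera_matrix'],s['k1'],s['c2w'].round(3).tolist())
o=r.get_obs();print(o['tool_pos'],o['tcp_rot'],o['t'])
E
```

```text
pics
top [[434.01900276   0.         320.79072726]
 [  0.         434.01900276 241.43455718]
 [  0.           0.           1.        ]] -0.01778872315157104 [[-0.009, -0.982, 0.189, 0.274], [-1.0, 0.013, 0.023, -0.02], [-0.025, -0.189, -0.982, 1.047], [0.0, 0.0, 0.0, 1.0]]
scene [[436.115079     0.         328.34547319]
 [  0.         436.115079   239.50117412]
 [  0.           0.           1.        ]] -0.06896164166290941 [[-0.778, 0.448, -0.441, 0.997], [0.628, 0.547, -0.553, 0.685], [-0.006, -0.707, -0.707, 0.958], [0.0, 0.0, 0.0, 1.0]]
[ 0.23092265 -0.47106333  0.23060089] [[ 8.97910660e-01  4.40177264e-01 -6.50436308e-04]
 [ 4.40177744e-01 -8.97909666e-01  1.33586362e-03]
 [ 3.98374309e-06 -1.48579377e-03 -9.99998896e-01]] 0.1
```

View pics/top0.png

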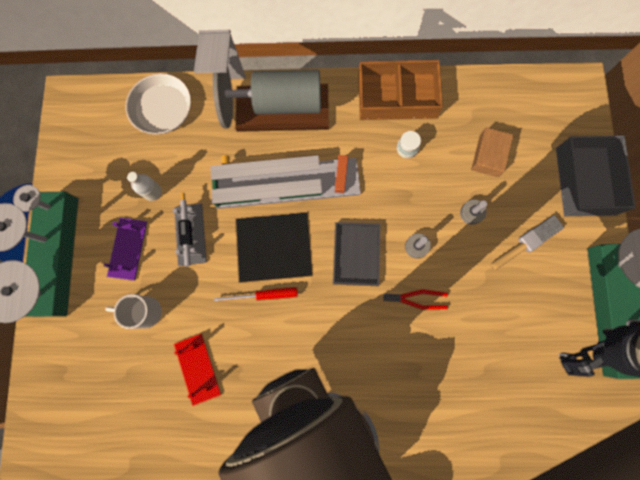

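View pics/scene0.png

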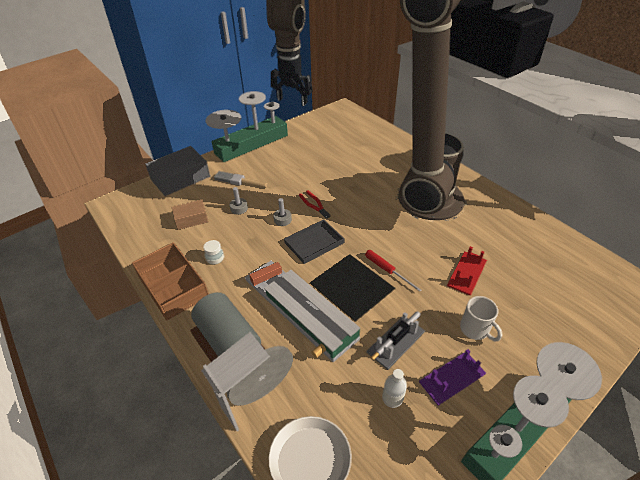

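Top view, with +x up in the image and +y to the left:

- **Wheels:** two, at (419,244) and (474,210). The discs on the green racks at the left and right edges are bigger look-alikes.
- **Stone:** reddish, at (343,173) on the right end of the green box. The red rest (197,370), the red screwdriver handle (277,294), the orange box end and the cardboard box (493,152) are not it.
- **Tray:** (358,252). The black box at (595,175) is a look-alike.
- **Wand:** in the grey rest at (188,235). The purple (127,248) and red (197,370) rests are decoys.
- **Mat:** (274,247).

Run:
```python
from h import *
import pickle
t=pickle.load(open('top0.pkl','rb'));s=pickle.load(open('scene0.pkl','rb'))
c=cv(t)[135:295,165:365]; c=cv2.resize(c,None,fx=4,fy=4,interpolation=cv2.INTER_CUBIC)[:600];c=c[:, :800]
cv2.imwrite('pics/cropT.png',c)
c=cv(s)[230:390,235:450]; c=cv2.resize(c,None,fx=3.7,fy=3.7,interpolation=cv2.INTER_CUBIC)
cv2.imwrite('pics/cropS.png',c)
P=lambda n,a,b:print(n,*[x.round(4) if hasattr(x,'round') else x for x in tri(t,a,s,b)])
P('wheelA arbor top',(424,237),(281,200));P('wheelB arbor top',(480,203),(237,186))
P('stone',(343,172),(266,272))
print('tray rim',onplane(t,[(336,223),(381,224),(380,285),(333,282)],.018).round(3).tolist())
print('mat',onplane(t,[(236,221),(308,213),(313,275),(238,281)],.004).round(3).tolist())
print('box',onplane(t,[(213,168),(213,205),(358,159),(359,192)],.03).round(3).tolist())
print('wheel feet',onplane(t,[(417,247),(472,213)],.0125).round(3).tolist())
```

```text
wheelA arbor top [ 0.4627 -0.2257  0.0897] 0.0079
wheelB arbor top [ 0.5384 -0.3543  0.1036] 0.0006
stone [ 0.6391 -0.0498  0.035 ] 0.0063
tray rim [[0.518, -0.033, 0.018], [0.514, -0.142, 0.018], [0.366, -0.135, 0.018], [0.374, -0.024, 0.018]]
mat [[0.53, 0.215, 0.004], [0.547, 0.036, 0.004], [0.393, 0.024, 0.004], [0.38, 0.206, 0.004]]
box [[0.66, 0.271, 0.03], [0.564, 0.267, 0.03], [0.677, -0.09, 0.03], [0.591, -0.09, 0.03]]
wheel feet [[0.457, -0.227, 0.012], [0.539, -0.365, 0.012]]
```

View pics/cropT.png

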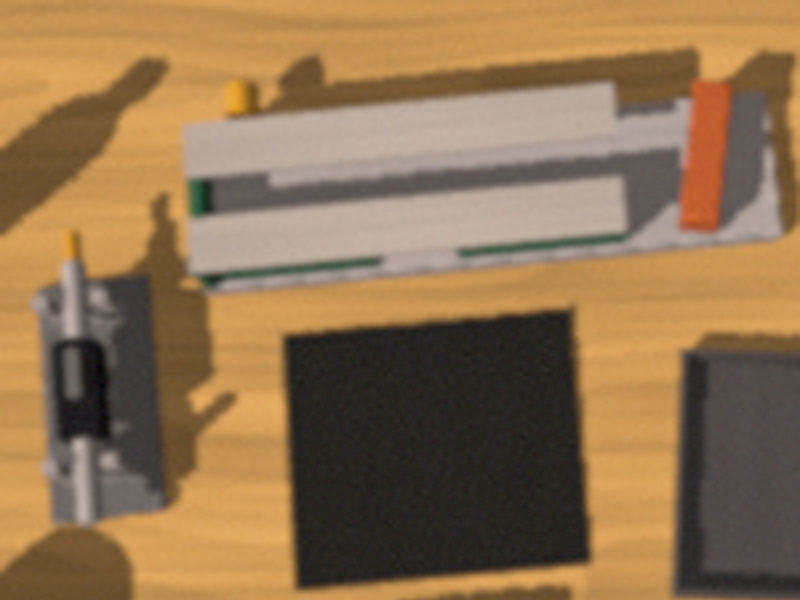

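View pics/cropS.png

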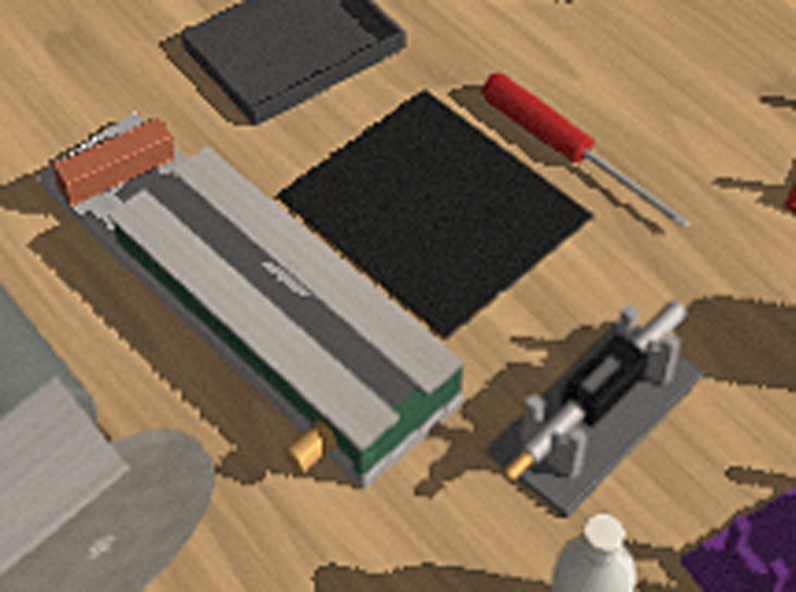

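The crops confirm the choices:

- **Stone:** red-orange, crop (705,155), across the apron of the green box.
- **Mouth:** the right end of the slot, crop (621,162).
- **Wand:** brass tip at crop (72,240), pointing to +x, in the grey rest.

Run:
```python
from h import *
import pickle
t=pickle.load(open('top0.pkl','rb'));s=pickle.load(open('scene0.pkl','rb'))
T=lambda p,z:onplane(t,np.array(p)/4+[165,135],z)
S=lambda p,z:onplane(s,np.array(p)/3.7+[235,230],z)
P=lambda n,a,b:print(n,*[np.round(x,4) for x in tri(t,np.array(a)/4+[165,135],s,np.array(b)/3.7+[235,230])])
m,l=T([(621,162),(187,198)],.052)
print('slot T',m.round(4),l.round(4),'yaw',np.degrees(np.arctan2(-(l-m)[0],(l-m)[1])))
print('apron end',T([(765,93),(782,238)],.015).round(4).tolist())
P('cover mouth corner far',(613,83),(118,205));P('cover mouth near',(627,178),(205,150));P('cover end corner',(190,272),(462,370))
print('slot S', S([(165,175),(405,400)],.052).round(4).tolist())
print('stone T',T([(711,90),(699,226)],.043).round(4).tolist())
P('stone corner top',(693,82),(60,167));P('stone c2',(717,228),(167,122))
P('nozzle',(71,235),(513,470));P('stub end',(86,520),(680,310));P('block',(81,388),(607,372))
print('tray',T([(685,350)],.018).round(3))
# hand colour mask stone
h=cv2.cvtColor(cv(t),cv2.COLOR_BGR2HSV);mk=cv2.inRange(h,(3,170,120),(12,255,255))
n,lab,st,ce=cv2.connectedComponentsWithStats(mk)
for i in range(1,n):
    if st[i,4]>60: print(st[i],ce[i].round(1),onplane(t,ce[i],.043).round(4))
```

```text
slot T [0.6275 0.0034 0.052 ] [0.6095 0.2656 0.052 ] yaw 3.9297217061461454
apron end [[0.6845, -0.0865, 0.015], [0.5897, -0.0947, 0.015]]
cover mouth corner far [0.6724 0.0099 0.059 ] 0.0067
cover mouth near [0.603  0.0074 0.069 ] 0.0226
cover end corner [0.5653 0.2643 0.0441] 0.0004
slot S [[0.6256, 0.0057, 0.052], [0.6128, 0.2618, 0.052]]
stone T [[0.6759, -0.0518, 0.043], [0.5894, -0.043, 0.043]]
stone corner top [ 0.6799 -0.0435  0.0548] 0.0085
stone c2 [ 0.5887 -0.0523  0.0348] 0.005
nozzle [0.5898 0.3393 0.0424] 0.002
stub end [0.4154 0.3216 0.0407] 0.0011
block [0.4936 0.3269 0.0463] 0.002
tray [[ 0.519 -0.034  0.018]]
[336 155  12  37 302] [341.1 172.9] [[ 0.6363 -0.047   0.043 ]]
[255 292  43   9  90] [276.1 297.7] [[0.337  0.1078 0.043 ]]
[425 305  23   6  67] [436.8 307.6] [[ 0.3107 -0.2592  0.043 ]]
[173 333  48  74 263] [190.7 374.2] [[0.1678 0.2988 0.043 ]]
```

>>> play_rows --targets '[{"gripper": 1, "delta_pos": [1, -0.4, 0], "turn": 0}, {"gripper": 1, "delta_pos": [1, -0.4, 0], "turn": 0}, {"gripper": 1, "delta_pos": [1, -0.4, 0], "turn": 0}, {"gripper": 1, "delta_pos": [1, -0.4, 0], "turn": 0}, {"gripper": 1, "delta_pos": [1, -0.4, 0], "turn": 0}, {"gripper": 1, "delta_pos": [1, -0.4, 0], "turn": 0}, {"gripper": 1, "delta_pos": [1, -0.4, 0], "turn": 0}]'

```text
t: 0.68
tool_pos: [0.4136, -0.2683, 0.231]
tcp_rot: [[0.897, 0.443, 0.0], [0.443, -0.897, 0.001], [0.001, -0.001, -1.0]]
contact_force: [-0.3, -1.4, 0.4]
width: 0.0855
grasp_force: 0.0
```

>>> play_rows --targets '[{"gripper": 1, "delta_pos": [0.9, -0.4, 0], "turn": 0.086}, {"gripper": 1, "delta_pos": [0.9, -0.4, 0], "turn": 0.086}, {"gripper": 1, "delta_pos": [0.9, -0.4, 0], "turn": 0.086}, {"gripper": 1, "delta_pos": [0.9, -0.4, 0], "turn": 0.086}, {"gripper": 1, "delta_pos": [0.9, -0.4, 0], "turn": 0.086}, {"gripper": 1, "delta_pos": [0.9, -0.4, 0], "turn": 0.086}, {"gripper": 1, "delta_pos": [0.9, -0.4, 0], "turn": 0.086}, {"gripper": 1, "delta_pos": [0.9, -0.4, 0], "turn": 0.086}, {"gripper": 1, "delta_pos": [0.9, -0.4, 0], "turn": 0.086}]'

```text
t: 1.43
tool_pos: [0.5694, -0.0823, 0.2305]
tcp_rot: [[0.997, -0.083, -0.002], [-0.083, -0.997, -0.0], [-0.002, 0.0, -1.0]]
contact_force: [-0.0, -0.9, -0.7]
width: 0.0854
grasp_force: 0.0
```

```bash
cat >> h.py <<'E'
def plan(x,y,z,yaw,o=None):
    o=o or r.get_obs();R=np.array(o['tcp_rot']);p=np.array(o['tool_pos'])
    d=R.T@(np.array([x,y,z])-p)/.25
    cur=np.degrees(np.arctan2(R[1,0],R[0,0])); dy=(yaw-cur+90)%180-90
    print('t%.1f at'%o['t'],p.round(4),'yaw %.1f'%cur,'-> delta',d.round(3),'turn %.4f'%(-dy/360),'rows',int(np.ceil(max(np.linalg.norm(d)*6,abs(dy)/7.16)))+1)
E
python3 - <<'E'
from h import *
import pickle
plan(.634,-.047,.23,-4)
s=snap('wrist');save(s,'w1.png');pickle.dump(s,open('w1.pkl','wb'));print(s['mount'],r.get_obs()['width'])
E
```

```text
t1.4 at [ 0.5694 -0.0823  0.2305] yaw -4.7 -> delta [ 0.246 -0.162  0.002] turn -0.0021 rows 3
[[ 5.95702597e-04 -9.62399581e-01 -2.71637060e-01  6.77054367e-02]
 [ 9.99999805e-01  6.24834709e-04 -2.07563041e-05  1.31499450e-03]
 [ 1.89704121e-04 -2.71636994e-01  9.62399765e-01 -1.42909158e-01]
 [ 0.00000000e+00  0.00000000e+00  0.00000000e+00  1.00000000e+00]] 0.08568141360842547
```

View pics/w1.png

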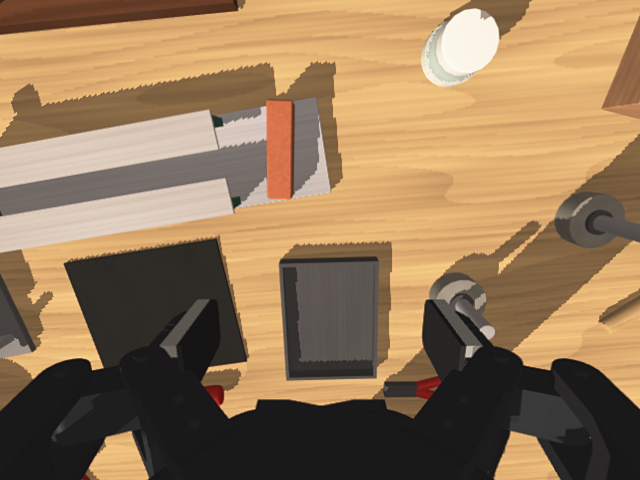

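The wrist view shows the stone top at about (279,149), the mouth's slot corners at (218,148) and (230,179), the tray at (330,318), and wheels at (460,300) and (595,220).

Run:
```python
from h import *
import pickle
w=pickle.load(open('w1.pkl','rb'));t=pickle.load(open('top0.pkl','rb'))
h=cv2.cvtColor(cv(w),cv2.COLOR_BGR2HSV);mk=cv2.inRange(h,(3,150,100),(12,255,255));mk[300:]=0
n,lab,st,ce=cv2.connectedComponentsWithStats(mk);i=1+np.argmax(st[1:,4])
cs=np.argwhere(lab==i)[:,::-1].astype(np.float32);b=cv2.boxPoints(cv2.minAreaRect(cs));q=onplane(w,b,.043);print(b.tolist(),q.round(4).tolist(),q.mean(0))
print('z stone',tri(w,ce[i],t,(341.3,172.6)))
m=onplane(w,[(218,148),(230,179),(0,187),(0,216)],.052);print('slot',m.round(4).tolist(),(m[0]+m[1])/2)
print('mouth z',tri(w,(218,148),t,np.array((617,145))/4+[165,135]),tri(w,(230,179),t,np.array((625,180))/4+[165,135]))
print('apron',onplane(w,[(317,98),(330,190)],.015).round(4).tolist())
q=onplane(w,[(281,260),(378,258),(376,378),(287,379)],.018);print('tray',q.round(4).tolist(),q.mean(0))
print('mat',onplane(w,[(66,263),(218,238),(246,360)],.004).round(4).tolist())
plan(.634,-.047,.10,-4)
```

```text
[[266.0, 100.0], [292.0, 100.0], [292.0, 198.0], [266.0, 198.0]] [[0.682, -0.0438, 0.043], [0.6801, -0.067, 0.043], [0.5926, -0.0578, 0.043], [0.5947, -0.0328, 0.043]] [ 0.63733494 -0.05031951  0.043     ]
z stone (array([ 0.64020528, -0.04872361,  0.03351641]), np.float64(0.0019523162725455915))
slot [[0.6443, 0.0033, 0.052], [0.616, -0.0033, 0.052], [0.6267, 0.2128, 0.052], [0.5998, 0.222, 0.052]] [6.30185219e-01 2.94791185e-05 5.20000000e-02]
mouth z (array([0.64414935, 0.00675863, 0.03755576]), np.float64(0.0017097439669773785)) (array([ 6.16649784e-01, -3.63785339e-04,  4.73303357e-02]), np.float64(0.003691867848706575))
apron [[0.6835, -0.0895, 0.015], [0.5939, -0.0954, 0.015]]
tray [[0.5227, -0.0363, 0.018], [0.5163, -0.1421, 0.018], [0.3632, -0.1342, 0.018], [0.3707, -0.0262, 0.018]] [ 0.44322854 -0.08469788  0.018     ]
mat [[0.5348, 0.2112, 0.004], [0.5497, 0.0329, 0.004], [0.3918, 0.024, 0.004]]
t1.5 at [ 0.569  -0.0831  0.2309] yaw -4.8 -> delta [ 0.248 -0.166  0.523] turn -0.0023 rows 5
```

>>> play_rows --targets '[{"gripper": 0.6, "delta_pos": [0.257, -0.153, 0.2], "turn": 0.003}, {"gripper": 0.6, "delta_pos": [0.257, -0.153, 0.4], "turn": 0.003}, {"gripper": 0.6, "delta_pos": [0.257, -0.153, 0.5], "turn": 0.003}, {"gripper": 0.6, "delta_pos": [0.257, -0.153, 0.6], "turn": 0.003}, {"gripper": 0.6, "delta_pos": [0.257, -0.153, 0.7], "turn": 0.003}, {"gripper": 0.6, "delta_pos": [0.257, -0.153, 0.78], "turn": 0.003}, {"gripper": 0.6, "delta_pos": [0.257, -0.153, 0.848], "turn": 0.003}, {"gripper": 0.6, "delta_pos": [0.257, -0.153, 0.848], "turn": 0.003}, {"gripper": 0.6, "delta_pos": [0.257, -0.153, 0.848], "turn": 0.003}, {"gripper": 0.1, "delta_pos": [0.257, -0.153, 0.848], "turn": 0.003}, {"gripper": 0.1, "delta_pos": [0.257, -0.153, 0.848], "turn": 0.003}, {"gripper": 0.1, "delta_pos": [0.257, -0.153, 0.848], "turn": 0.003}, {"gripper": 0.1, "delta_pos": [0.257, -0.153, 0.848], "turn": 0.003}, {"gripper": 0.1, "delta_pos": [0.257, -0.153, 0.848], "turn": 0.003}, {"gripper": 0.1, "delta_pos": [0.257, -0.153, 0.848], "turn": 0.003}]'

```text
t: 2.73
tool_pos: [0.6375, -0.0574, 0.0219]
tcp_rot: [[0.996, -0.091, 0.004], [-0.091, -0.996, 0.004], [0.004, -0.005, -1.0]]
contact_force: [-0.2, 0.2, 6.6]
width: 0.0229
grasp_force: 60.2
```

Run:
```python
from h import *
o=r.get_obs();print(o['width'],o['grasp_force'],o['contact_force'])
plan(.443,-.085,.06,-94)
plan(.443,-.085,.06,-4)
```

```text
0.022898939758090462 60.15497624874115 [-0.1958827   0.15012959  6.55415881]
t2.7 at [ 0.6375 -0.0574  0.0219] yaw -5.2 -> delta [-0.764  0.18  -0.156] turn 0.2466 rows 14
t2.7 at [ 0.6375 -0.0574  0.0219] yaw -5.2 -> delta [-0.764  0.18  -0.156] turn -0.0034 rows 6
```

>>> play_rows --targets '[{"gripper": 0.1, "delta_pos": [0, 0, -0.12], "turn": 0}, {"gripper": 0.1, "delta_pos": [0, 0, -0.25], "turn": 0}, {"gripper": 0.1, "delta_pos": [-0.1, 0.03, -0.32], "turn": 0}, {"gripper": 0.1, "delta_pos": [-0.25, 0.06, -0.32], "turn": 0}, {"gripper": 0.1, "delta_pos": [-0.4, 0.09, -0.32], "turn": 0}, {"gripper": 0.1, "delta_pos": [-0.55, 0.13, -0.32], "turn": 0}, {"gripper": 0.1, "delta_pos": [-0.7, 0.16, -0.32], "turn": 0}, {"gripper": 0.1, "delta_pos": [-0.764, 0.18, -0.32], "turn": -0.003}, {"gripper": 0.1, "delta_pos": [-0.764, 0.18, -0.32], "turn": -0.003}]'

```text
t: 3.48
tool_pos: [0.438, -0.0852, 0.0997]
tcp_rot: [[0.997, -0.073, -0.0], [-0.073, -0.997, 0.005], [-0.001, -0.005, -1.0]]
contact_force: [-0.8, 0.8, -2.0]
width: 0.0231
grasp_force: 59.3
```

Run:
```python
from h import *
o=r.get_obs();print(o['width'],o['grasp_force'],o['contact_force'])
plan(.443,-.085,.0125,-4)
```

```text
0.023072156368469564 59.33513581752777 [-0.81877622  0.79468096 -1.98536094]
t3.5 at [ 0.438  -0.0852  0.0997] yaw -4.2 -> delta [ 0.02  -0.001  0.349] turn -0.0004 rows 4
```

>>> play_rows --targets '[{"gripper": 0.1, "delta_pos": [0.01, 0, 0.15], "turn": 0}, {"gripper": 0.1, "delta_pos": [0.01, 0, 0.26], "turn": 0}, {"gripper": 0.1, "delta_pos": [0.01, 0, 0.31], "turn": 0}, {"gripper": 0.1, "delta_pos": [0.01, 0, 0.335], "turn": 0}, {"gripper": 0.1, "delta_pos": [0.01, 0, 0.349], "turn": 0}, {"gripper": 0.1, "delta_pos": [0.01, 0, 0.349], "turn": 0}, {"gripper": 0.1, "delta_pos": [0.01, 0, 0.349], "turn": 0}, {"gripper": 0.5, "delta_pos": [0.01, 0, 0.347], "turn": 0}, {"gripper": 0.5, "delta_pos": [0.01, 0, 0.345], "turn": 0}, {"gripper": 0.5, "delta_pos": [0.01, 0, 0.34], "turn": 0}, {"gripper": 0.5, "delta_pos": [0.01, 0, 0.34], "turn": 0}, {"gripper": 0.5, "delta_pos": [0.01, 0, 0.2], "turn": 0}, {"gripper": 0.5, "delta_pos": [0.01, 0, 0], "turn": 0}, {"gripper": 0.5, "delta_pos": [0.01, 0, -0.2], "turn": 0}, {"gripper": 1, "delta_pos": [-0.1, 0.15, -0.4], "turn": 0}, {"gripper": 1, "delta_pos": [-0.25, 0.3, -0.5], "turn": 0}, {"gripper": 1, "delta_pos": [-0.25, 0.5, -0.5], "turn": 0}, {"gripper": 1, "delta_pos": [-0.25, 0.5, -0.5], "turn": 0}, {"gripper": 1, "delta_pos": [-0.25, 0.5, -0.5], "turn": 0}]'

```text
t: 5.07
tool_pos: [0.3694, -0.2097, 0.2265]
tcp_rot: [[0.997, -0.076, 0.004], [-0.076, -0.997, 0.001], [0.004, -0.002, -1.0]]
contact_force: [-0.1, 0.3, -0.4]
width: 0.0856
grasp_force: 0.0
```

Run:
```python
from h import *
import pickle
s=snap('wrist');save(s,'w2.png');pickle.dump(s,open('w2.pkl','wb'))
```

```text
(no output)
```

View pics/w2.png

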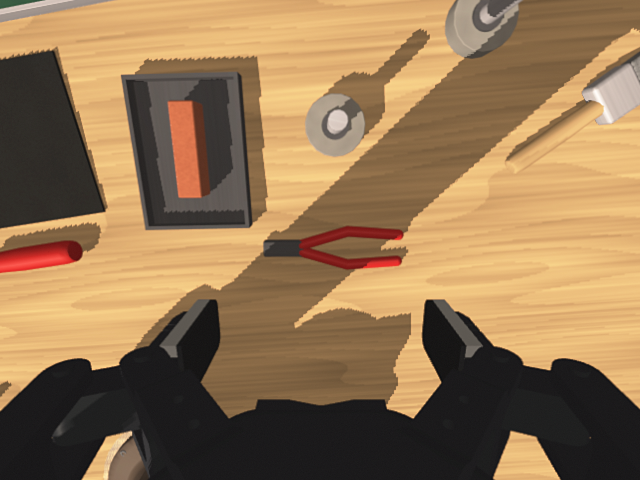

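The stone now lies in the tray at (188,148). Wheel A's arbor top is at (337,121).

Run:
```python
from h import *
import pickle
w=pickle.load(open('w2.pkl','rb'));w1=pickle.load(open('w1.pkl','rb'))
print(onplane(w,(338,121),.087),onplane(w,(335,125),.025),onplane(w,(335,124.5),.02))
print('z',tri(w,(338,121),w1,(489,331)))
a=onplane(w,(337,123),.06)[0]
print('B',onplane(w1,(600,222),.025))
plan(a[0],a[1],.12,4)
```

```text
[[ 0.45687083 -0.23087511  0.087     ]] [[ 0.45801059 -0.23099211  0.025     ]] [[ 0.45878302 -0.23123444  0.02      ]]
z (array([ 0.45779157, -0.23222858,  0.08609423]), np.float64(0.00311234341750657))
B [[ 0.53909863 -0.37339919  0.025     ]]
t5.1 at [ 0.3698 -0.2091  0.2258] yaw -4.4 -> delta [0.354 0.063 0.424] turn -0.0233 rows 5
```

>>> play_rows --targets '[{"gripper": 0.6, "delta_pos": [0.35, 0.063, 0.1], "turn": -0.023}, {"gripper": 0.6, "delta_pos": [0.35, 0.063, 0.3], "turn": -0.023}, {"gripper": 0.6, "delta_pos": [0.35, 0.063, 0.4], "turn": -0.023}, {"gripper": 0.6, "delta_pos": [0.35, 0.063, 0.5], "turn": -0.023}, {"gripper": 0.6, "delta_pos": [0.35, 0.063, 0.6], "turn": -0.023}, {"gripper": 0.6, "delta_pos": [0.35, 0.063, 0.68], "turn": -0.023}, {"gripper": 0.6, "delta_pos": [0.35, 0.063, 0.719], "turn": -0.023}, {"gripper": 0.6, "delta_pos": [0.35, 0.063, 0.719], "turn": -0.023}, {"gripper": 0.1, "delta_pos": [0.35, 0.063, 0.719], "turn": -0.023}, {"gripper": 0, "delta_pos": [0.35, 0.063, 0.719], "turn": -0.023}, {"gripper": 0, "delta_pos": [0.35, 0.063, 0.719], "turn": -0.023}, {"gripper": 0, "delta_pos": [0.35, 0.063, 0.719], "turn": -0.023}, {"gripper": 0, "delta_pos": [0.35, 0.063, 0.719], "turn": -0.023}, {"gripper": 0, "delta_pos": [0.35, 0.063, 0.719], "turn": -0.023}]'

```text
t: 6.28
tool_pos: [0.4577, -0.2273, 0.0451]
tcp_rot: [[0.997, 0.072, 0.003], [0.072, -0.997, 0.004], [0.004, -0.004, -1.0]]
contact_force: [0.8, -0.1, 6.0]
width: 0.0146
grasp_force: 59.2
```

Run:
```python
from h import *
o=r.get_obs();print(o['width'],o['grasp_force'],o['contact_force'],o['moment'])
plan(.634,-.05,.12,4)
```

```text
0.01459923389063891 59.19888496398926 [ 0.81380582 -0.11512169  5.9655304 ] [0.07404292 0.03907059 0.04190808]
t6.3 at [ 0.4577 -0.2273  0.0451] yaw 4.1 -> delta [ 0.756 -0.658 -0.294] turn 0.0004 rows 8
```

>>> play_rows --targets '[{"gripper": 0, "delta_pos": [0, 0, -0.1], "turn": 0}, {"gripper": 0, "delta_pos": [0, 0, -0.25], "turn": 0}, {"gripper": 0, "delta_pos": [0.1, -0.09, -0.3], "turn": 0}, {"gripper": 0, "delta_pos": [0.2, -0.18, -0.3], "turn": 0}, {"gripper": 0, "delta_pos": [0.3, -0.27, -0.3], "turn": 0}, {"gripper": 0, "delta_pos": [0.4, -0.36, -0.3], "turn": 0}, {"gripper": 0, "delta_pos": [0.5, -0.45, -0.3], "turn": 0}, {"gripper": 0, "delta_pos": [0.6, -0.54, -0.3], "turn": 0}, {"gripper": 0, "delta_pos": [0.7, -0.6, -0.3], "turn": 0}, {"gripper": 0, "delta_pos": [0.752, -0.647, -0.3], "turn": 0}, {"gripper": 0, "delta_pos": [0.752, -0.647, -0.3], "turn": 0}, {"gripper": 0, "delta_pos": [0.752, -0.647, -0.3], "turn": 0}]'

```text
t: 7.28
tool_pos: [0.6323, -0.0514, 0.1186]
tcp_rot: [[0.997, 0.074, -0.001], [0.074, -0.997, 0.005], [-0.001, -0.006, -1.0]]
contact_force: [0.1, -0.8, -2.7]
width: 0.0146
grasp_force: 59.1
```

Run:
```python
from h import *
import pickle
o=r.get_obs();print(o['tool_pos'],o['width'],o['grasp_force'],o['contact_force'])
s=snap('wrist');save(s,'w3.png');pickle.dump(s,open('w3.pkl','wb'))
```

```text
[ 0.63232635 -0.05142993  0.11859923] 0.014602283555027783 59.14212763309479 [ 0.14085652 -0.7656051  -2.71160282]
```

View pics/w3.png

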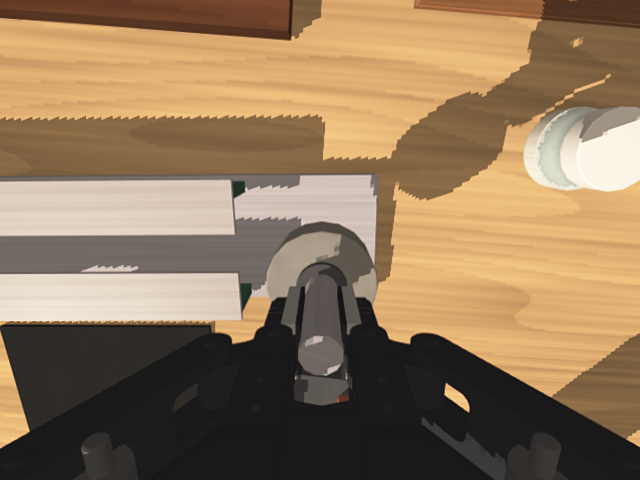

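Run:
```python
from h import *
import pickle
w=pickle.load(open('w3.pkl','rb'));w1=pickle.load(open('w1.pkl','rb'))
q=onplane(w,[(234,235),(241,272),(2,236),(2,275),(234,180),(241,320)],.052);print(q.round(4).tolist())
m=(q[0]+q[1])/2;l=(q[2]+q[3])/2;print('mouth',m,'far',l,np.degrees(np.arctan2(-(l-m)[0],(l-m)[1])), 'outer mid',(q[4]+q[5])/2)
print('z',tri(w,(234,235),w1,(218,148)),tri(w,(241,272),w1,(230,179)))
print('apron',onplane(w,[(378,176),(376,300)],.015).round(4).tolist())
```

```text
[[0.643, 0.0036, 0.052], [0.6184, -0.0011, 0.052], [0.631, 0.1517, 0.052], [0.604, 0.1565, 0.052], [0.6773, 0.0038, 0.052], [0.5836, -0.0015, 0.052]]
mouth [0.63066169 0.00122441 0.052     ] far [0.61752904 0.15411717 0.052     ] 4.9093437649752545 outer mid [0.63046848 0.00113824 0.052     ]
z (array([0.64420104, 0.00226114, 0.05642676]), np.float64(0.0004218191722412822)) (array([ 6.15385929e-01, -1.73369242e-04,  4.38286640e-02]), np.float64(0.0017530705587320246))
apron [[0.6838, -0.0888, 0.015], [0.5887, -0.0987, 0.015]]
```

>>> play_rows --targets '[{"gripper": 0, "delta_pos": [0.01, 0.007, 0.1], "turn": -0.0013}, {"gripper": 0, "delta_pos": [0.01, 0.007, 0.17], "turn": -0.0013}, {"gripper": 0, "delta_pos": [0.01, 0.007, 0.2], "turn": -0.0013}, {"gripper": 0, "delta_pos": [0.01, 0.007, 0.22], "turn": -0.0013}, {"gripper": 0, "delta_pos": [0.01, 0.007, 0.23], "turn": -0.0013}, {"gripper": 0, "delta_pos": [0.01, 0.007, 0.23], "turn": -0.0013}, {"gripper": 0, "delta_pos": [0.01, 0.007, 0.23], "turn": -0.0013}]'

```text
t: 7.92
tool_pos: [0.6354, -0.0538, 0.0631]
tcp_rot: [[0.997, 0.08, 0.002], [0.08, -0.997, 0.005], [0.002, -0.005, -1.0]]
contact_force: [0.1, -0.2, -2.9]
width: 0.0145
grasp_force: 59.2
```

Run:
```python
from h import *
o=r.get_obs();print(o['width'],o['grasp_force'],o['contact_force'])
plan(.6305+.082*.03,.0015-.03,.061,4.7)
plan(.6305-.082*.15,.0015+.15,.061,4.7)
```

```text
0.014512747528748869 59.1696435213089 [ 0.14190115 -0.21630626 -2.8583664 ]
t7.9 at [ 0.6354 -0.0538  0.0631] yaw 4.6 -> delta [-0.002 -0.102  0.009] turn -0.0003 rows 2
t7.9 at [ 0.6354 -0.0538  0.0631] yaw 4.6 -> delta [-0.003 -0.824  0.013] turn -0.0003 rows 6
```

>>> play_rows --targets '[{"gripper": 0, "delta_pos": [-0.002, 0, 0.01], "turn": 0}, {"gripper": 0, "delta_pos": [-0.002, -0.05, 0.01], "turn": 0}, {"gripper": 0, "delta_pos": [-0.002, -0.1, 0.01], "turn": 0}, {"gripper": 0, "delta_pos": [-0.002, -0.15, 0.01], "turn": 0}, {"gripper": 0, "delta_pos": [-0.002, -0.2, 0.01], "turn": 0}, {"gripper": 0, "delta_pos": [-0.002, -0.25, 0.01], "turn": 0}, {"gripper": 0, "delta_pos": [-0.002, -0.3, 0.01], "turn": 0}, {"gripper": 0, "delta_pos": [-0.002, -0.35, 0.01], "turn": 0}, {"gripper": 0, "delta_pos": [-0.002, -0.35, 0.01], "turn": 0}]'

```text
t: 8.67
tool_pos: [0.6273, 0.0368, 0.0602]
tcp_rot: [[0.997, 0.083, 0.001], [0.083, -0.996, 0.007], [0.001, -0.007, -1.0]]
contact_force: [0.0, 0.8, -1.2]
width: 0.0148
grasp_force: 58.5
```

Run:
```python
from h import *
import pickle
o=r.get_obs();print(o['width'],o['grasp_force'],o['contact_force'])
plan(.6305-.082*.15,.0015+.15,.061,4.7)
s=snap('wrist');save(s,'w4.png');pickle.dump(s,open('w4.pkl','wb'))
```

```text
0.014810405205984522 58.5077691078186 [ 0.04803652  0.78735764 -1.18900075]
t8.7 at [0.6273 0.0368 0.0602] yaw 4.8 -> delta [ 0.002 -0.46  -0.   ] turn 0.0002 rows 4
```

View pics/w4.png

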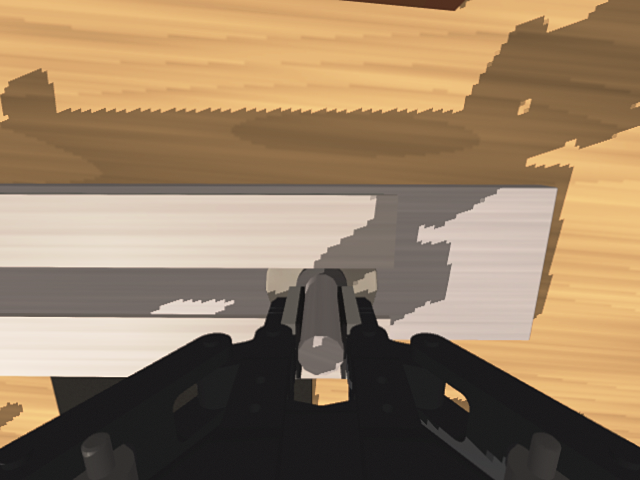

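The wheel has entered: the disc is under the cover and the arbor is in the slot at (320,290), with low forces. I'll push on and release.

>>> play_rows --targets '[{"gripper": 0, "delta_pos": [0.001, -0.08, 0], "turn": 0}, {"gripper": 0, "delta_pos": [0.001, -0.16, 0], "turn": 0}, {"gripper": 0, "delta_pos": [0.001, -0.24, 0], "turn": 0}, {"gripper": 0, "delta_pos": [0.001, -0.32, 0], "turn": 0}, {"gripper": 0, "delta_pos": [0.001, -0.4, 0], "turn": 0}, {"gripper": 0, "delta_pos": [0.001, -0.46, 0], "turn": 0}, {"gripper": 0, "delta_pos": [0.001, -0.46, 0], "turn": 0}, {"gripper": 0, "delta_pos": [0.001, -0.46, 0], "turn": 0}, {"gripper": 0.5, "delta_pos": [0.001, -0.46, 0], "turn": 0}, {"gripper": 0.5, "delta_pos": [0.001, -0.46, 0], "turn": 0}, {"gripper": 0.5, "delta_pos": [0.001, -0.46, 0], "turn": 0}, {"gripper": 0.5, "delta_pos": [0.001, -0.46, -0.1], "turn": 0}, {"gripper": 0.5, "delta_pos": [0.001, -0.46, -0.25], "turn": 0}, {"gripper": 0.5, "delta_pos": [0.001, -0.46, -0.4], "turn": 0}, {"gripper": 1, "delta_pos": [-0.1, -0.3, -0.5], "turn": 0}, {"gripper": 1, "delta_pos": [-0.2, -0.1, -0.6], "turn": 0}, {"gripper": 1, "delta_pos": [-0.3, 0.1, -0.66], "turn": 0}, {"gripper": 1, "delta_pos": [-0.4, 0.3, -0.66], "turn": 0}, {"gripper": 1, "delta_pos": [-0.5, 0.5, -0.66], "turn": 0}, {"gripper": 1, "delta_pos": [-0.6, 0.7, -0.66], "turn": 0}]'

```text
t: 10.38
tool_pos: [0.5153, -0.0963, 0.2243]
tcp_rot: [[0.997, 0.081, 0.003], [0.081, -0.997, 0.005], [0.003, -0.005, -1.0]]
contact_force: [0.7, -1.2, -0.3]
width: 0.086
grasp_force: 0.0
```

Run:
```python
from h import *
plan(.45,-.37,.23,0)
```

```text
t10.4 at [ 0.5153 -0.0963  0.2243] yaw 4.7 -> delta [-0.349  1.07  -0.029] turn 0.0130 rows 8
```

>>> play_rows --targets '[{"gripper": 1, "delta_pos": [-0.33, 0.95, 0], "turn": 0}, {"gripper": 1, "delta_pos": [-0.33, 0.95, 0], "turn": 0}, {"gripper": 1, "delta_pos": [-0.33, 0.95, 0], "turn": 0}, {"gripper": 1, "delta_pos": [-0.33, 0.95, 0], "turn": 0}, {"gripper": 1, "delta_pos": [-0.33, 0.95, 0], "turn": 0}, {"gripper": 1, "delta_pos": [-0.33, 0.95, 0], "turn": 0}, {"gripper": 1, "delta_pos": [-0.33, 0.95, 0], "turn": 0}, {"gripper": 1, "delta_pos": [-0.33, 0.95, 0], "turn": 0}, {"gripper": 1, "delta_pos": [-0.33, 0.95, 0], "turn": 0}]'

```text
t: 11.13
tool_pos: [0.4527, -0.3384, 0.2216]
tcp_rot: [[0.997, 0.079, 0.0], [0.079, -0.997, 0.006], [0.001, -0.006, -1.0]]
contact_force: [-0.4, -0.4, -0.1]
width: 0.0855
grasp_force: 0.0
```

Run:
```python
from h import *
import pickle
s=snap('wrist');save(s,'w5.png');pickle.dump(s,open('w5.pkl','wb'))
c=cv(s)
t=snap('top');c2=cv(t)[120:360,160:560];pickle.dump(t,open('top1.pkl','wb'))
c2=cv2.resize(c2,(800,480))[:, :];c=cv2.resize(c,(400,300))
v=np.zeros((300,800,3),np.uint8);v[:,:400]=c;v[:,400:]=cv2.resize(c2,(400,240),interpolation=cv2.INTER_AREA).__class__ and cv2.copyMakeBorder(cv2.resize(c2,(400,240)),0,60,0,0,0)
v=cv2.resize(v,(800,300));cv2.imwrite('pics/m1.png',v)
```

```text
(no output)
```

View pics/m1.png

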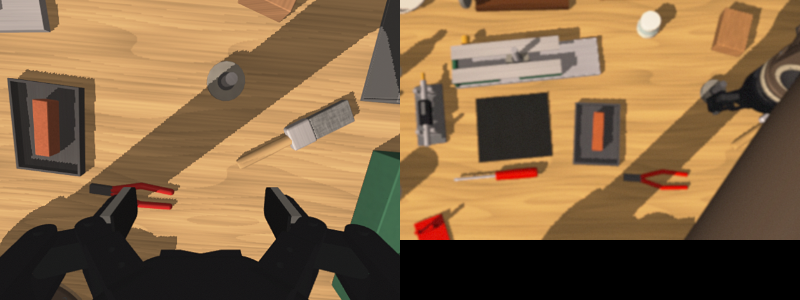

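The composite's left half is the wrist view, with wheel B's disc at (226,80) and arbor top at (231,77). The right half is the top view, with wheel A standing in the slot at (518,52).

Run:
```python
from h import *
import pickle
w=pickle.load(open('w5.pkl','rb'));w1=pickle.load(open('w1.pkl','rb'))
c=cv(w)[85:175,315:415];g=cv2.cvtColor(c,cv2.COLOR_BGR2HSV)
m=(g[...,1]<70).astype(np.uint8);n,l,st,ce=cv2.connectedComponentsWithStats(m);i=1+np.argmax(st[1:,4]);print(st[i],ce[i]+[315,85])
u=ce[i]+[315,85];print(onplane(w,u,.02),onplane(w,(368,125),.087))
cv2.imwrite('pics/cB.png',cv2.resize(c,None,fx=5,fy=5))
a=onplane(w,u,.02)[0];plan(a[0],a[1],.046,4)
```

```text
[  16   13   61   63 3004] [361.20539281 129.12616511]
[[ 0.5408946  -0.36995003  0.02      ]] [[ 0.54024428 -0.36801588  0.087     ]]
t11.2 at [ 0.4533 -0.3372  0.2219] yaw 4.7 -> delta [0.338 0.163 0.703] turn 0.0019 rows 6
```

View pics/cB.png

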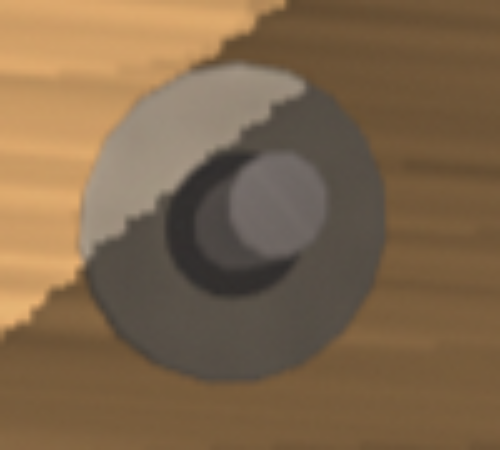

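The close crop shows the arbor top at full-resolution (370.6,125.8) and the disc upright. The wheel is at about (0.540,-0.3695).

>>> play_rows --targets '[{"gripper": 0.6, "delta_pos": [0.336, 0.161, 0.1], "turn": 0}, {"gripper": 0.6, "delta_pos": [0.336, 0.161, 0.2], "turn": 0}, {"gripper": 0.6, "delta_pos": [0.336, 0.161, 0.35], "turn": 0}, {"gripper": 0.6, "delta_pos": [0.336, 0.161, 0.5], "turn": 0}, {"gripper": 0.6, "delta_pos": [0.336, 0.161, 0.6], "turn": 0}, {"gripper": 0.6, "delta_pos": [0.336, 0.161, 0.67], "turn": 0}, {"gripper": 0.6, "delta_pos": [0.336, 0.161, 0.703], "turn": 0}, {"gripper": 0.6, "delta_pos": [0.336, 0.161, 0.703], "turn": 0}, {"gripper": 0, "delta_pos": [0.336, 0.161, 0.703], "turn": 0}, {"gripper": 0, "delta_pos": [0.336, 0.161, 0.703], "turn": 0}, {"gripper": 0, "delta_pos": [0.336, 0.161, 0.703], "turn": 0}, {"gripper": 0, "delta_pos": [0.336, 0.161, 0.703], "turn": 0}, {"gripper": 0, "delta_pos": [0.336, 0.161, 0.703], "turn": 0}, {"gripper": 0, "delta_pos": [0.336, 0.161, 0.703], "turn": 0}]'

```text
t: 12.4
tool_pos: [0.5411, -0.3711, 0.048]
tcp_rot: [[0.997, 0.081, 0.004], [0.081, -0.997, 0.004], [0.004, -0.004, -1.0]]
contact_force: [-0.1, 2.8, 5.5]
width: 0.0145
grasp_force: 59.0
```

Run:
```python
from h import *
o=r.get_obs();print(o['width'],o['grasp_force'],o['contact_force'])
plan(.6352,-.0535,.10,4.7)
```

```text
0.01454371735617514 58.974952697753906 [-0.07320252  2.7763553   5.53032713]
t12.4 at [ 0.5411 -0.3711  0.048 ] yaw 4.6 -> delta [ 0.479 -1.237 -0.201] turn -0.0002 rows 10
```

>>> play_rows --targets '[{"gripper": 0, "delta_pos": [0, 0, -0.12], "turn": 0}, {"gripper": 0, "delta_pos": [0, 0, -0.25], "turn": 0}, {"gripper": 0, "delta_pos": [0, -0.05, -0.33], "turn": 0}, {"gripper": 0, "delta_pos": [0.05, -0.2, -0.33], "turn": 0}, {"gripper": 0, "delta_pos": [0.1, -0.35, -0.33], "turn": 0}, {"gripper": 0, "delta_pos": [0.17, -0.5, -0.33], "turn": 0}, {"gripper": 0, "delta_pos": [0.24, -0.65, -0.33], "turn": 0}, {"gripper": 0, "delta_pos": [0.3, -0.8, -0.33], "turn": 0}, {"gripper": 0, "delta_pos": [0.37, -0.9, -0.33], "turn": 0}, {"gripper": 0, "delta_pos": [0.4, -0.95, -0.33], "turn": 0}, {"gripper": 0, "delta_pos": [0.4, -0.95, -0.33], "turn": 0}]'

```text
t: 13.32
tool_pos: [0.6217, -0.1235, 0.1297]
tcp_rot: [[0.996, 0.085, 0.001], [0.084, -0.996, 0.006], [0.001, -0.006, -1.0]]
contact_force: [-0.2, 0.1, -2.3]
width: 0.0147
grasp_force: 59.0
```

Run:
```python
from h import *
o=r.get_obs();print(o['width'],o['grasp_force'],o['contact_force'])
plan(.6352,-.0535,.0625,4.7)
```

```text
0.014729213246164802 59.03099477291107 [-0.19028436  0.07070559 -2.26270943]
t13.3 at [ 0.6217 -0.1235  0.1297] yaw 4.8 -> delta [ 0.077 -0.273  0.27 ] turn 0.0004 rows 4
```

>>> play_rows --targets '[{"gripper": 0, "delta_pos": [0.04, -0.1, 0], "turn": 0}, {"gripper": 0, "delta_pos": [0.077, -0.2, 0], "turn": 0}, {"gripper": 0, "delta_pos": [0.077, -0.273, 0], "turn": 0}, {"gripper": 0, "delta_pos": [0.077, -0.273, 0.08], "turn": 0}, {"gripper": 0, "delta_pos": [0.077, -0.273, 0.16], "turn": 0}, {"gripper": 0, "delta_pos": [0.077, -0.273, 0.22], "turn": 0}, {"gripper": 0, "delta_pos": [0.077, -0.273, 0.25], "turn": 0}, {"gripper": 0, "delta_pos": [0.077, -0.273, 0.264], "turn": 0}, {"gripper": 0, "delta_pos": [0.077, -0.273, 0.27], "turn": 0}, {"gripper": 0, "delta_pos": [0.077, -0.273, 0.27], "turn": 0}, {"gripper": 0, "delta_pos": [0.077, -0.273, 0.27], "turn": 0}]'

```text
t: 14.23
tool_pos: [0.6348, -0.0571, 0.0634]
tcp_rot: [[0.997, 0.08, 0.002], [0.08, -0.997, 0.005], [0.002, -0.005, -1.0]]
contact_force: [0.3, 0.3, -1.8]
width: 0.0143
grasp_force: 59.2
```

Run:
```python
from h import *
o=r.get_obs();print(o['width'],o['grasp_force'],o['contact_force'])
plan(.6305-.082*.05,.0015+.05,.0628,4.7)
```

```text
0.014258289212170271 59.1694575548172 [ 0.3094808   0.26038271 -1.77786314]
t14.2 at [ 0.6348 -0.0571  0.0634] yaw 4.6 -> delta [ 0.001 -0.436  0.005] turn -0.0003 rows 4
```

>>> play_rows --targets '[{"gripper": 0, "delta_pos": [0.001, -0.05, 0.003], "turn": 0}, {"gripper": 0, "delta_pos": [0.001, -0.1, 0.003], "turn": 0}, {"gripper": 0, "delta_pos": [0.001, -0.15, 0.003], "turn": 0}, {"gripper": 0, "delta_pos": [0.001, -0.2, 0.003], "turn": 0}, {"gripper": 0, "delta_pos": [0.001, -0.25, 0.003], "turn": 0}, {"gripper": 0, "delta_pos": [0.001, -0.3, 0.003], "turn": 0}, {"gripper": 0, "delta_pos": [0.001, -0.36, 0.003], "turn": 0}, {"gripper": 0, "delta_pos": [0.001, -0.42, 0.003], "turn": 0}, {"gripper": 0, "delta_pos": [0.001, -0.44, 0.003], "turn": 0}, {"gripper": 0, "delta_pos": [0.001, -0.44, 0.003], "turn": 0}]'

```text
t: 15.07
tool_pos: [0.6257, 0.055, 0.063]
tcp_rot: [[0.996, 0.084, 0.001], [0.084, -0.996, 0.007], [0.002, -0.007, -1.0]]
contact_force: [-0.7, -1.6, 7.0]
width: 0.0143
grasp_force: 60.1
```

Run:
```python
from h import *
o=r.get_obs();print(o['tool_pos'],o['width'],o['grasp_force'],o['contact_force'])
```

```text
[0.62571281 0.05504956 0.06300965] 0.014331591647660487 60.0735068321228 [-0.66502743 -1.63377425  7.03746991]
```

>>> play_rows --targets '[{"gripper": 0.5, "delta_pos": [0, 0, 0], "turn": 0}, {"gripper": 0.5, "delta_pos": [0, 0, 0], "turn": 0}, {"gripper": 0.5, "delta_pos": [0, 0, 0], "turn": 0}, {"gripper": 0.5, "delta_pos": [0, 0, -0.1], "turn": 0}, {"gripper": 0.5, "delta_pos": [0, 0, -0.25], "turn": 0}, {"gripper": 0.5, "delta_pos": [0, 0, -0.4], "turn": 0}, {"gripper": 1, "delta_pos": [-0.1, -0.1, -0.5], "turn": 0}, {"gripper": 1, "delta_pos": [-0.3, -0.3, -0.6], "turn": 0}, {"gripper": 1, "delta_pos": [-0.4, -0.5, -0.66], "turn": 0}, {"gripper": 1, "delta_pos": [-0.5, -0.7, -0.66], "turn": 0}, {"gripper": 1, "delta_pos": [-0.6, -0.85, -0.66], "turn": 0}, {"gripper": 1, "delta_pos": [-0.6, -1, -0.66], "turn": 0}, {"gripper": 1, "delta_pos": [-0.6, -1, -0.66], "turn": 0}, {"gripper": 1, "delta_pos": [-0.6, -1, -0.66], "turn": 0}]'

```text
t: 16.23
tool_pos: [0.5074, 0.083, 0.2229]
tcp_rot: [[0.99, 0.141, -0.006], [0.141, -0.989, 0.038], [-0.001, -0.038, -0.999]]
contact_force: [-0.2, -0.3, 0.0]
width: 0.0859
grasp_force: 0.0
```

Run:
```python
from h import *
import pickle
print(r.get_obs()['tool_pos'])
s=snap('wrist');save(s,'w6.png');pickle.dump(s,open('w6.pkl','wb'))
t=snap('top');save(t,'top2.png');pickle.dump(t,open('top2.pkl','wb'))
```

```text
[0.50740235 0.08300258 0.22289557]
```

View pics/w6.png

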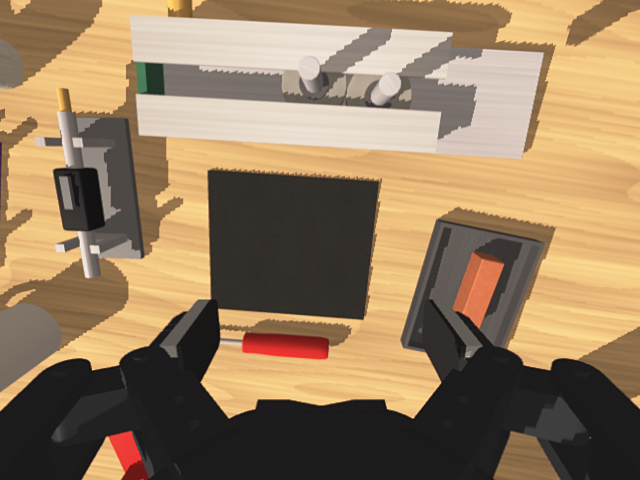

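Both wheels are in the lane, with arbors at (310,75) and (385,90). The arm stopped short and tilted a little, so I'm checking its state.

Run:
```python
from h import *
import pickle
o=r.get_obs();print(o['tool_pos'],np.round(o['qpos'],1),np.round(o['qvel'],1),o['contact_force'],np.round(o['tcp_rot'],3).tolist())
w=pickle.load(open('w6.pkl','rb'))
M=np.array([.6305,.0015]);Y=np.array([-.082,.9966])
for u in[(308,68),(389,84)]:
    q=onplane(w,u,.102)[0];print(q,'box y',(q[:2]-M)@Y-.13)
q=onplane(w,[(452,33),(437,152)],.052);print(q.round(3).tolist())
plan(.46,.33,.23,5)
```

```text
[0.50755802 0.08288357 0.22311677] [  8.    6.   -4.6  79.3   2.2 179.9] [-0.1  1.   0.6 -0.6 -0.2 -0. ] [ 1.50507942 -0.31390141  0.09977626] [[0.99, 0.14, -0.006], [0.141, -0.989, 0.038], [-0.0, -0.038, -0.999]]
[0.62606265 0.11256179 0.102     ] box y -0.018951955475184176
[0.62356422 0.05464395 0.102     ] box y -0.07646800186991398
[[0.677, 0.006, 0.052], [0.585, -0.003, 0.052]]
t16.3 at [0.5076 0.0829 0.2231] yaw 8.1 -> delta [-0.049 -1.006  0.011] turn 0.0085 rows 8
```

>>> play_rows --targets '[{"gripper": 1, "delta_pos": [0, 0, 0], "turn": -0.25}, {"gripper": 1, "delta_pos": [0, 0, 0], "turn": -0.25}, {"gripper": 1, "delta_pos": [0, 0, 0], "turn": -0.25}, {"gripper": 1, "delta_pos": [0, 0, 0], "turn": -0.25}, {"gripper": 1, "delta_pos": [0, 0, 0], "turn": -0.25}, {"gripper": 1, "delta_pos": [0, 0, 0], "turn": -0.25}, {"gripper": 1, "delta_pos": [0, 0, 0], "turn": -0.25}, {"gripper": 1, "delta_pos": [0, 0, 0], "turn": -0.25}, {"gripper": 1, "delta_pos": [0, 0, 0], "turn": -0.25}, {"gripper": 1, "delta_pos": [0, 0, 0], "turn": -0.25}, {"gripper": 1, "delta_pos": [0, 0, 0], "turn": -0.25}, {"gripper": 1, "delta_pos": [0, 0, 0], "turn": -0.25}, {"gripper": 1, "delta_pos": [0, 0, 0], "turn": -0.25}, {"gripper": 1, "delta_pos": [0, 0, 0], "turn": -0.25}]'

```text
t: 17.5
tool_pos: [0.5085, 0.0829, 0.2225]
tcp_rot: [[-0.142, 0.99, -0.006], [0.989, 0.142, 0.037], [0.038, -0.001, -0.999]]
contact_force: [0.0, -0.3, -0.3]
width: 0.0854
grasp_force: 0.0
```

Run:
```python
from h import *
import pickle
w=pickle.load(open('w6.pkl','rb'));t=pickle.load(open('top0.pkl','rb'))
n=onplane(w,(63,90),.040)[0];s=onplane(w,(92,272),.040)[0];d=n-s
print('nozzle',n,'stub',s,np.linalg.norm(d),'yaw',np.degrees(np.arctan2(d[1],d[0])),'orig',s+d*80/180)
f=lambda a:np.array(a)/4+[165,135]
a,_=tri(w,(63,90),t,f((71,232)));b,_=tri(w,(92,274),t,f((86,522)));print('tri',a,b,_);d=a-b;print('yaw',np.degrees(np.arctan2(d[1],d[0])),'orig',b+d*80/180)
print('block top corners',onplane(w,[(55,169),(95,169),(104,226),(64,231)],.053).round(4).tolist())
print('mat',onplane(w,[(208,169),(380,180),(363,319),(210,304)],.004).round(4).tolist())
plan(.48,.329,.16,185.8)
```

```text
nozzle [0.59089133 0.33675046 0.04      ] stub [0.41670547 0.31739355 0.04      ] 0.17525810450955134 yaw 6.341139529050233 orig [0.49412141 0.32599662 0.04      ]
tri [0.59217339 0.33905872 0.03865481] [0.41410338 0.32037609 0.0383194 ] 0.0032079155165668084
yaw 5.989407137323604 orig [0.49324561 0.32867948 0.03846848]
block top corners [[0.5207, 0.3387, 0.053], [0.5261, 0.301, 0.053], [0.4728, 0.2943, 0.053], [0.4618, 0.3341, 0.053]]
mat [[0.5357, 0.2139, 0.004], [0.5504, 0.0344, 0.004], [0.3905, 0.0239, 0.004], [0.3808, 0.2036, 0.004]]
t17.5 at [0.5085 0.0829 0.2225] yaw 98.2 -> delta [0.98  0.027 0.287] turn -0.2434 rows 14
```

>>> play_rows --targets '[{"gripper": 1, "delta_pos": [0.9, 0.027, 0.1], "turn": -0.243}, {"gripper": 1, "delta_pos": [0.9, 0.027, 0.1], "turn": -0.243}, {"gripper": 1, "delta_pos": [0.9, 0.027, 0.1], "turn": -0.243}, {"gripper": 1, "delta_pos": [0.9, 0.027, 0.1], "turn": -0.243}, {"gripper": 1, "delta_pos": [0.9, 0.027, 0.1], "turn": -0.243}, {"gripper": 1, "delta_pos": [0.9, 0.027, 0.1], "turn": -0.243}, {"gripper": 1, "delta_pos": [0.9, 0.027, 0.1], "turn": -0.243}, {"gripper": 1, "delta_pos": [0.9, 0.027, 0.1], "turn": -0.243}, {"gripper": 1, "delta_pos": [0.9, 0.027, 0.1], "turn": -0.243}, {"gripper": 1, "delta_pos": [0.9, 0.027, 0.1], "turn": -0.243}, {"gripper": 1, "delta_pos": [0.9, 0.027, 0.1], "turn": -0.243}, {"gripper": 1, "delta_pos": [0.9, 0.027, 0.1], "turn": -0.243}, {"gripper": 1, "delta_pos": [0.9, 0.027, 0.1], "turn": -0.243}, {"gripper": 1, "delta_pos": [0.9, 0.027, 0.1], "turn": -0.243}, {"gripper": 1, "delta_pos": [0.9, 0.027, 0.1], "turn": -0.243}]'

```text
t: 18.75
tool_pos: [0.4832, 0.3075, 0.2062]
tcp_rot: [[-0.996, -0.094, -0.006], [-0.094, 0.995, 0.037], [0.002, 0.038, -0.999]]
contact_force: [0.2, -0.6, -0.1]
width: 0.0854
grasp_force: 0.0
```

Run:
```python
from h import *
import pickle
plan(.4935,.3285,.022,186)
s=snap('wrist');save(s,'w7.png');pickle.dump(s,open('w7.pkl','wb'))
```

```text
t18.8 at [0.4832 0.3075 0.2062] yaw -174.6 -> delta [-0.051  0.052  0.739] turn -0.0016 rows 6
```

View pics/w7.png

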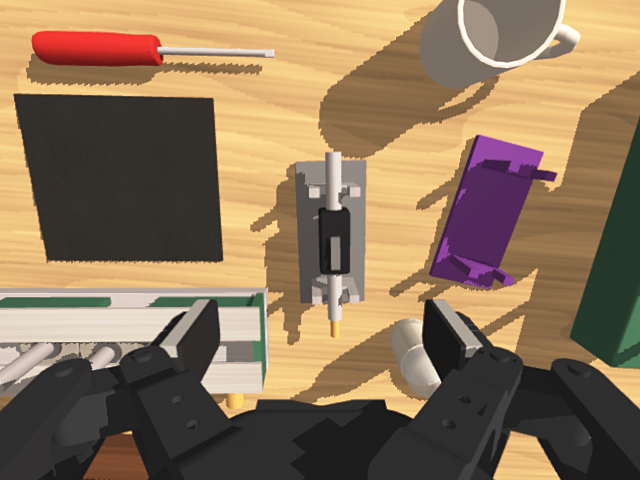

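The wand in its grey rest has its nozzle tip at (334,334), its stub end at (333,153) and its block centre at (334,241). The bottle is at (412,350), beyond the nozzle.

Run:
```python
from h import *
import pickle
w=pickle.load(open('w7.pkl','rb'));w6=pickle.load(open('w6.pkl','rb'))
n=onplane(w,(335,335),.040)[0];s=onplane(w,(333,153),.040)[0];d=n-s
print('nozzle',n,'stub',s,np.linalg.norm(d),'yaw',np.degrees(np.arctan2(d[1],d[0])),'orig',s+d*80/180)
a,e1=tri(w,(335,335),w6,(63,90));b,e2=tri(w,(333,153),w6,(92,274));print('tri',a,b,e1,e2);print('orig',b+(a-b)*80/180)
print('block',onplane(w,[(320,208),(349,208),(349,273),(320,273)],.053).round(4).tolist())
q=onplane(w,[(297,162),(366,161),(366,302),(302,302)],.008);print('rest',q.round(4).tolist(),q.mean(0))
print('bottle cap',onplane(w,(412,345),.05))
```

```text
nozzle [0.5926241  0.33781241 0.04      ] stub [0.41529012 0.31714828 0.04      ] 0.178533879114891 yaw 6.646511086346617 orig [0.49410522 0.32633234 0.04      ]
tri [0.59148682 0.33717829 0.04051499] [0.41510645 0.31693364 0.04099608] 0.0017747434586252234 0.00045885501134049916
orig [0.49349772 0.32593126 0.04078226]
block [[0.4625, 0.3097, 0.053], [0.4602, 0.335, 0.053], [0.5203, 0.3421, 0.053], [0.5225, 0.3154, 0.053]]
rest [[0.4271, 0.2856, 0.008], [0.4198, 0.3524, 0.008], [0.5684, 0.3719, 0.008], [0.5738, 0.3023, 0.008]] [0.4972606  0.32802886 0.008     ]
bottle cap [[0.59245044 0.4147375  0.05      ]]
```

>>> play_rows --targets '[{"gripper": 0.75, "delta_pos": [-0.05, 0.042, 0.1], "turn": -0.003}, {"gripper": 0.75, "delta_pos": [-0.05, 0.042, 0.25], "turn": -0.003}, {"gripper": 0.75, "delta_pos": [-0.05, 0.042, 0.4], "turn": -0.003}, {"gripper": 0.75, "delta_pos": [-0.05, 0.042, 0.5], "turn": -0.003}, {"gripper": 0.75, "delta_pos": [-0.05, 0.042, 0.6], "turn": -0.003}, {"gripper": 0.75, "delta_pos": [-0.05, 0.042, 0.68], "turn": -0.003}, {"gripper": 0.75, "delta_pos": [-0.05, 0.042, 0.737], "turn": -0.003}, {"gripper": 0.75, "delta_pos": [-0.05, 0.042, 0.737], "turn": -0.003}, {"gripper": 0.75, "delta_pos": [-0.05, 0.042, 0.737], "turn": -0.003}]'

```text
t: 19.55
tool_pos: [0.4929, 0.3257, 0.0222]
tcp_rot: [[-0.993, -0.115, -0.007], [-0.115, 0.993, 0.036], [0.003, 0.037, -0.999]]
contact_force: [-0.0, 0.2, 0.6]
width: 0.0641
grasp_force: 0.0
```

Run:
```python
from h import *
o=r.get_obs();print(o['width'],o['contact_force'])
plan(.4935,.326,.022,186.5)
```

```text
0.06407999604725832 [-0.04777797  0.17173789  0.55036957]
t19.6 at [0.4929 0.3257 0.0222] yaw -173.4 -> delta [-0.003  0.001  0.001] turn 0.0003 rows 2
```

>>> play_rows --targets '[{"gripper": 0.3, "delta_pos": [0, 0, 0], "turn": 0}, {"gripper": 0.1, "delta_pos": [0, 0, 0], "turn": 0}, {"gripper": 0.1, "delta_pos": [0, 0, 0], "turn": 0}, {"gripper": 0.1, "delta_pos": [0, 0, 0], "turn": 0}, {"gripper": 0.1, "delta_pos": [0, 0, 0], "turn": 0}, {"gripper": 0.1, "delta_pos": [0, 0, 0], "turn": 0}, {"gripper": 0.1, "delta_pos": [0, 0, 0], "turn": 0}]'

```text
t: 20.13
tool_pos: [0.4943, 0.3265, 0.0244]
tcp_rot: [[-0.993, -0.115, -0.003], [-0.115, 0.993, 0.039], [-0.002, 0.039, -0.999]]
contact_force: [-0.8, 0.0, 6.5]
width: 0.027
grasp_force: 59.1
```

>>> play_rows --targets '[{"gripper": 0.1, "delta_pos": [0, 0, -0.06], "turn": 0}, {"gripper": 0.1, "delta_pos": [0, 0, -0.12], "turn": 0}, {"gripper": 0.1, "delta_pos": [0, 0, -0.2], "turn": 0}, {"gripper": 0.1, "delta_pos": [0, 0, -0.3], "turn": 0}, {"gripper": 0.1, "delta_pos": [0, 0, -0.36], "turn": 0}, {"gripper": 0.1, "delta_pos": [0, 0, -0.36], "turn": 0}, {"gripper": 0.1, "delta_pos": [0, 0, -0.36], "turn": 0}]'

```text
t: 20.72
tool_pos: [0.4941, 0.3228, 0.1131]
tcp_rot: [[-0.993, -0.116, -0.004], [-0.116, 0.993, 0.038], [-0.0, 0.038, -0.999]]
contact_force: [-0.1, 0.7, -2.0]
width: 0.0272
grasp_force: 59.5
```

Run:
```python
from h import *
o=r.get_obs();print(o['width'],o['grasp_force'],o['contact_force'],o['moment'])
M=np.array([.6305,.0015]);Y=np.array([-.082,.9966]);X=np.array([.9966,.082])
win=M+.13*Y-.047*X;org=win-X*.130
print(win,org)
plan(org[0],org[1],.10,184.7);plan(org[0],org[1],.0135,184.7)
s=snap('top')
```

```text
0.027243324732498665 59.54875409603119 [-0.11186912  0.70854238 -1.95169983] [-0.05351604  0.04071957 -0.07374784]
[0.5729998 0.127204 ] [0.4434418 0.116544 ]
t20.7 at [0.4941 0.3228 0.1131] yaw -173.4 -> delta [ 0.297 -0.797  0.022] turn 0.0054 rows 7
t20.7 at [0.4941 0.3228 0.1131] yaw -173.4 -> delta [ 0.297 -0.811  0.368] turn 0.0054 rows 7
```

>>> play_rows --targets '[{"gripper": 0.1, "delta_pos": [0.08, -0.1, 0.02], "turn": 0.005}, {"gripper": 0.1, "delta_pos": [0.16, -0.2, 0.02], "turn": 0.005}, {"gripper": 0.1, "delta_pos": [0.24, -0.3, 0.02], "turn": 0.005}, {"gripper": 0.1, "delta_pos": [0.297, -0.4, 0.02], "turn": 0.005}, {"gripper": 0.1, "delta_pos": [0.297, -0.5, 0.02], "turn": 0.005}, {"gripper": 0.1, "delta_pos": [0.297, -0.6, 0.02], "turn": 0.005}, {"gripper": 0.1, "delta_pos": [0.297, -0.7, 0.02], "turn": 0.005}, {"gripper": 0.1, "delta_pos": [0.297, -0.797, 0.02], "turn": 0.005}, {"gripper": 0.1, "delta_pos": [0.297, -0.797, 0.02], "turn": 0.005}, {"gripper": 0.1, "delta_pos": [0.297, -0.797, 0.02], "turn": 0.005}]'

```text
t: 21.6
tool_pos: [0.4421, 0.1154, 0.0987]
tcp_rot: [[-0.997, -0.082, -0.008], [-0.082, 0.996, 0.037], [0.005, 0.038, -0.999]]
contact_force: [-0.1, 0.6, -2.6]
width: 0.0269
grasp_force: 60.0
```

Run:
```python
from h import *
import pickle
w=pickle.load(open('w7.pkl','rb'))
c=cv(w)[280:330,0:280];cc=cv2.resize(c,None,fx=2.85,fy=4)
s=snap('wrist');save(s,'w8.png');pickle.dump(s,open('w8.pkl','wb'))
v=np.zeros((600,800,3),np.uint8);v[:200,:cc.shape[1]]=cc[:,:800];d=cv2.resize(cv(s),(533,400));v[200:,:533]=d
cv2.imwrite('pics/m2.png',v)
plan(.4434,.1165,.0159,184.7)
```

```text
t21.6 at [0.4423 0.1161 0.099 ] yaw -175.2 -> delta [-0.006 -0.011  0.332] turn 0.0002 rows 3
```

View pics/m2.png

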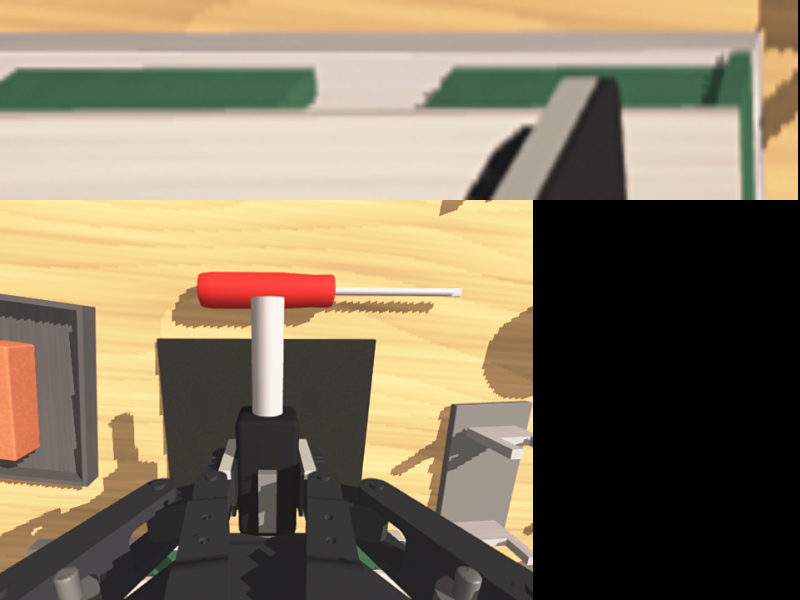

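Run:
```python
from h import *
import pickle
w=pickle.load(open('w7.pkl','rb'));t=pickle.load(open('top0.pkl','rb'));w8=pickle.load(open('w8.pkl','rb'))
q=onplane(w,[(111.6,306.8),(147.4,306.5)],.048);print('window',q,q.mean(0))
f=lambda x,y:(x*640/533,(y-200)*480/400)
print('handle w8',onplane(w8,[f(200,306),f(330,306),f(200,274)],.012).round(4).tolist())
h=cv2.cvtColor(cv(w),cv2.COLOR_BGR2HSV);m=cv2.inRange(h,(0,170,80),(6,255,255));m|=cv2.inRange(h,(174,170,80),(180,255,255));m[100:]=0
ys,xs=np.nonzero(m);print('handle w7',xs.min(),xs.max(),ys.min(),ys.max());print(onplane(w,[(xs.min(),ys.max()),(xs.max(),ys.max()),(xs.min(),ys.min())],.012).round(4).tolist())
print('stub tip in w8',onplane(w8,f(267,297),.1145))
n=onplane(w8,f(267,410),.1145);print('stub root',n)
```

```text
window [[0.57393004 0.12322275 0.048     ]
 [0.57103894 0.15629053 0.048     ]] [0.57248449 0.13975664 0.048     ]
handle w8 [[0.363, 0.0599, 0.012], [0.3545, 0.1591, 0.012], [0.3405, 0.0594, 0.012]]
handle w7 32 162 31 65
[[0.3661, 0.0497, 0.012], [0.355, 0.1611, 0.012], [0.3393, 0.0528, 0.012]]
stub tip in w8 [[0.36175866 0.1070394  0.1145    ]]
stub root [[0.41116567 0.11113116 0.1145    ]]
```

>>> play_rows --targets '[{"gripper": 0.1, "delta_pos": [-0.025, -0.005, 0.08], "turn": 0}, {"gripper": 0.1, "delta_pos": [-0.025, -0.005, 0.16], "turn": 0}, {"gripper": 0.1, "delta_pos": [-0.025, -0.005, 0.22], "turn": 0}, {"gripper": 0.1, "delta_pos": [-0.025, -0.005, 0.27], "turn": 0}, {"gripper": 0.1, "delta_pos": [-0.025, -0.005, 0.3], "turn": 0}, {"gripper": 0.1, "delta_pos": [-0.025, -0.005, 0.32], "turn": 0}, {"gripper": 0.1, "delta_pos": [-0.025, -0.005, 0.332], "turn": 0}, {"gripper": 0.1, "delta_pos": [-0.025, -0.005, 0.332], "turn": 0}, {"gripper": 0.1, "delta_pos": [-0.025, -0.005, 0.332], "turn": 0}]'

```text
t: 22.4
tool_pos: [0.4493, 0.1192, 0.0178]
tcp_rot: [[-0.996, -0.085, -0.005], [-0.085, 0.996, 0.038], [0.001, 0.038, -0.999]]
contact_force: [1.0, -0.1, -2.1]
width: 0.0268
grasp_force: 60.0
```

Run:
```python
from h import *
import pickle
o=r.get_obs();print(o['width'],o['grasp_force'],o['contact_force'])
plan(.448,.1185,.0159,184.7)
s=snap('scene');pickle.dump(s,open('scene1.pkl','wb'))
cv2.imwrite('pics/m3.png',cv2.resize(cv(s)[220:400,230:450],None,fx=3.3,fy=3.3,interpolation=cv2.INTER_CUBIC))
```

```text
0.026817798208700425 60.022419691085815 [ 1.03748041 -0.11764046 -2.05608354]
t22.4 at [0.4493 0.1192 0.0178] yaw -175.1 -> delta [ 0.005 -0.002  0.007] turn 0.0005 rows 2
```

View pics/m3.png

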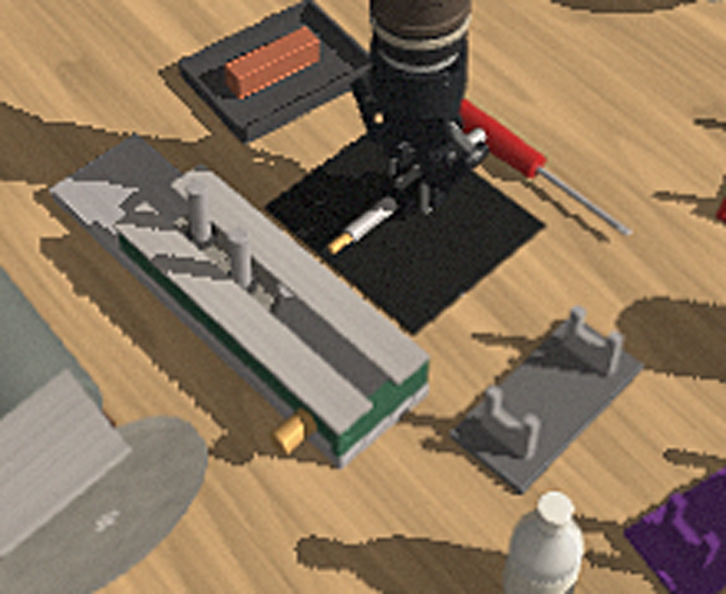

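The scene crop shows the wand held in front of the box with the nozzle at (330,248), aimed at the middle of the window, and both wheels under the cover. Now I'll hold steady.

>>> play_rows --targets '[{"gripper": 0.1, "delta_pos": [0, 0, 0.007], "turn": 0}, {"gripper": 0.1, "delta_pos": [0, 0, 0.007], "turn": 0}, {"gripper": 0.1, "delta_pos": [0, 0, 0.007], "turn": 0}, {"gripper": 0.1, "delta_pos": [0, 0, 0.007], "turn": 0}, {"gripper": 0.1, "delta_pos": [0, 0, 0.007], "turn": 0}, {"gripper": 0.1, "delta_pos": [0, 0, 0.007], "turn": 0}, {"gripper": 0.1, "delta_pos": [0, 0, 0.007], "turn": 0}, {"gripper": 0.1, "delta_pos": [0, 0, 0.007], "turn": 0}, {"gripper": 0.1, "delta_pos": [0, 0, 0.007], "turn": 0}, {"gripper": 0.1, "delta_pos": [0, 0, 0.007], "turn": 0}, {"gripper": 0.1, "delta_pos": [0, 0, 0.007], "turn": 0}, {"gripper": 0.1, "delta_pos": [0, 0, 0.007], "turn": 0}, {"gripper": 0.1, "delta_pos": [0, 0, 0.007], "turn": 0}, {"gripper": 0.1, "delta_pos": [0, 0, 0.007], "turn": 0}, {"gripper": 0.1, "delta_pos": [0, 0, 0.007], "turn": 0}, {"gripper": 0.1, "delta_pos": [0, 0, 0.007], "turn": 0}, {"gripper": 0.1, "delta_pos": [0, 0, 0.007], "turn": 0}, {"gripper": 0.1, "delta_pos": [0, 0, 0.007], "turn": 0}]'

```text
t: 23.95
tool_pos: [0.449, 0.1189, 0.0156]
tcp_rot: [[-0.996, -0.084, -0.005], [-0.085, 0.996, 0.037], [0.002, 0.038, -0.999]]
contact_force: [0.3, -0.2, -2.3]
width: 0.0273
grasp_force: 60.0
```

>>> play_rows --targets '[{"gripper": 0.1, "delta_pos": [0, 0, 0], "turn": 0}, {"gripper": 0.1, "delta_pos": [0, 0, 0], "turn": 0}, {"gripper": 0.1, "delta_pos": [0, 0, 0], "turn": 0}, {"gripper": 0.1, "delta_pos": [0, 0, 0], "turn": 0}, {"gripper": 0.1, "delta_pos": [0, 0, 0], "turn": 0}, {"gripper": 0.1, "delta_pos": [0, 0, 0], "turn": 0}, {"gripper": 0.1, "delta_pos": [0, 0, 0], "turn": 0}, {"gripper": 0.1, "delta_pos": [0, 0, 0], "turn": 0}, {"gripper": 0.1, "delta_pos": [0, 0, 0], "turn": 0}, {"gripper": 0.1, "delta_pos": [0, 0, 0], "turn": 0}, {"gripper": 0.1, "delta_pos": [0, 0, 0], "turn": 0}, {"gripper": 0.1, "delta_pos": [0, 0, 0], "turn": 0}, {"gripper": 0.1, "delta_pos": [0, 0, 0], "turn": 0}, {"gripper": 0.1, "delta_pos": [0, 0, 0], "turn": 0}, {"gripper": 0.1, "delta_pos": [0, 0, 0], "turn": 0}, {"gripper": 0.1, "delta_pos": [0, 0, 0], "turn": 0}, {"gripper": 0.1, "delta_pos": [0, 0, 0], "turn": 0}, {"gripper": 0.1, "delta_pos": [0, 0, 0], "turn": 0}]'

```text
t: 25.45
tool_pos: [0.449, 0.1189, 0.0156]
tcp_rot: [[-0.996, -0.085, -0.005], [-0.085, 0.996, 0.037], [0.002, 0.038, -0.999]]
contact_force: [-1.0, -0.3, -2.9]
width: 0.0274
grasp_force: 60.0
```

Run:
```python
from h import *
import pickle
o=r.get_obs();print(o['tool_pos'],o['width'],o['grasp_force'])
w=snap('wrist')
plan(.4943,.3255,.09,186.6)
pickle.dump(w,open('w9.pkl','wb'));save(w,'w9.png')
```

```text
[0.44898102 0.11891449 0.01559651] 0.02737897545382502 60.021339654922485
t25.5 at [0.449  0.1189 0.0156] yaw -175.1 -> delta [-0.25   0.819 -0.268] turn -0.0048 rows 7
```

>>> play_rows --targets '[{"gripper": 0.1, "delta_pos": [0, 0, -0.1], "turn": 0}, {"gripper": 0.1, "delta_pos": [0, 0, -0.22], "turn": 0}, {"gripper": 0.1, "delta_pos": [0, 0, -0.36], "turn": 0}, {"gripper": 0.1, "delta_pos": [0, 0.12, -0.36], "turn": 0}, {"gripper": 0.1, "delta_pos": [0, 0.24, -0.36], "turn": 0}, {"gripper": 0.1, "delta_pos": [-0.05, 0.36, -0.36], "turn": -0.0048}, {"gripper": 0.1, "delta_pos": [-0.1, 0.48, -0.36], "turn": -0.0048}, {"gripper": 0.1, "delta_pos": [-0.17, 0.6, -0.36], "turn": -0.0048}, {"gripper": 0.1, "delta_pos": [-0.22, 0.7, -0.36], "turn": -0.0048}, {"gripper": 0.1, "delta_pos": [-0.25, 0.78, -0.36], "turn": -0.0048}, {"gripper": 0.1, "delta_pos": [-0.25, 0.819, -0.36], "turn": -0.0048}, {"gripper": 0.1, "delta_pos": [-0.25, 0.819, -0.36], "turn": -0.0048}, {"gripper": 0.1, "delta_pos": [-0.25, 0.819, -0.36], "turn": -0.0048}]'

```text
t: 26.58
tool_pos: [0.4938, 0.3244, 0.1126]
tcp_rot: [[-0.993, -0.115, -0.006], [-0.115, 0.993, 0.036], [0.002, 0.037, -0.999]]
contact_force: [0.0, -0.3, -2.7]
width: 0.027
grasp_force: 60.1
```

Run:
```python
from h import *
import pickle
o=r.get_obs();print(o['width'],o['grasp_force'],o['contact_force'])
s=snap('wrist');save(s,'w10.png');pickle.dump(s,open('w10.pkl','wb'))
plan(.4943,.3265,.0244,186.6)
```

```text
0.02699545419420782 60.09180307388306 [ 0.00457551 -0.30024512 -2.74717855]
t26.6 at [0.4938 0.3239 0.1128] yaw -173.4 -> delta [-0.004 -0.003  0.354] turn -0.0001 rows 4
```

View pics/w10.png

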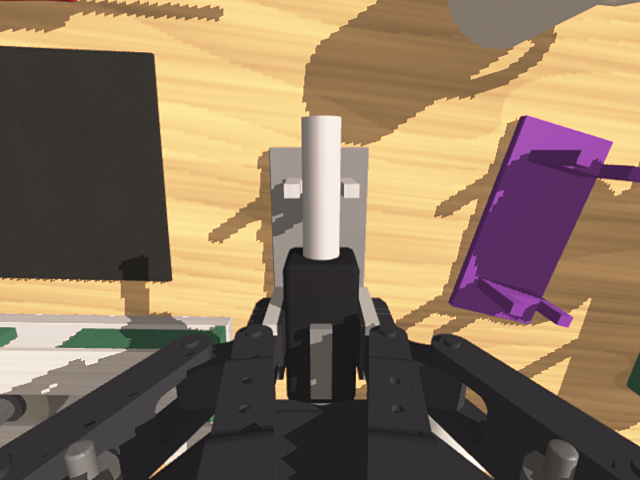

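The stub at (321,185) is centred between the fork prongs at (292,190) and (350,190). I'll lower it, check and release.

>>> play_rows --targets '[{"gripper": 0.1, "delta_pos": [-0.004, -0.003, 0.08], "turn": 0}, {"gripper": 0.1, "delta_pos": [-0.004, -0.003, 0.16], "turn": 0}, {"gripper": 0.1, "delta_pos": [-0.004, -0.003, 0.22], "turn": 0}, {"gripper": 0.1, "delta_pos": [-0.004, -0.003, 0.27], "turn": 0}, {"gripper": 0.1, "delta_pos": [-0.004, -0.003, 0.31], "turn": 0}, {"gripper": 0.1, "delta_pos": [-0.004, -0.003, 0.335], "turn": 0}, {"gripper": 0.1, "delta_pos": [-0.004, -0.003, 0.348], "turn": 0}, {"gripper": 0.1, "delta_pos": [-0.004, -0.003, 0.352], "turn": 0}, {"gripper": 0.1, "delta_pos": [-0.004, -0.003, 0.352], "turn": 0}]'

```text
t: 27.38
tool_pos: [0.4953, 0.3273, 0.0256]
tcp_rot: [[-0.993, -0.114, -0.005], [-0.114, 0.993, 0.038], [0.0, 0.038, -0.999]]
contact_force: [-0.5, -1.0, -1.7]
width: 0.027
grasp_force: 60.2
```

Run:
```python
from h import *
o=r.get_obs();print(o['tool_pos'],o['width'],o['grasp_force'],o['contact_force'])
```

```text
[0.49527681 0.32729446 0.02557126] 0.02700371485628167 60.203951597213745 [-0.49380207 -0.97655455 -1.7412062 ]
```

>>> play_rows --targets '[{"gripper": 0.1, "delta_pos": [0, 0, 0.005], "turn": 0}, {"gripper": 0.1, "delta_pos": [0, 0, 0.005], "turn": 0}, {"gripper": 0.4, "delta_pos": [0, 0, 0.005], "turn": 0}, {"gripper": 0.7, "delta_pos": [0, 0, 0.005], "turn": 0}, {"gripper": 0.7, "delta_pos": [0, 0, 0.005], "turn": 0}, {"gripper": 0.7, "delta_pos": [0, 0, 0.005], "turn": 0}, {"gripper": 0.7, "delta_pos": [0, 0, -0.1], "turn": 0}, {"gripper": 0.7, "delta_pos": [0, 0, -0.25], "turn": 0}, {"gripper": 0.7, "delta_pos": [0, 0, -0.4], "turn": 0}, {"gripper": 0.7, "delta_pos": [0, 0, -0.55], "turn": 0}, {"gripper": 0.7, "delta_pos": [0, 0, -0.7], "turn": 0}, {"gripper": 0.7, "delta_pos": [0, 0, -0.75], "turn": 0}, {"gripper": 0.7, "delta_pos": [0, 0, -0.75], "turn": 0}]'

```text
t: 28.47
tool_pos: [0.4977, 0.3213, 0.2176]
tcp_rot: [[-0.993, -0.115, 0.001], [-0.114, 0.993, 0.042], [-0.006, 0.041, -0.999]]
contact_force: [0.5, 0.1, -0.7]
width: 0.0597
grasp_force: 0.0
```

Run:
```python
from h import *
import pickle
s=snap('wrist');pickle.dump(s,open('w11.pkl','wb'))
c=cv(s);c2=cv2.resize(pickle.load(open('w7.pkl','rb'))['image'][:,:,::-1],(400,300));
cv2.imwrite('pics/m4.png',np.hstack([c2,cv2.resize(c,(400,300))]))
M=np.array([.6305,.0015]);Y=np.array([-.082,.9966]);p=M+Y*(.13-.0765)
plan(p[0],p[1]+.12,.2,94.7)
```

```text
t28.5 at [0.497  0.3209 0.2148] yaw -173.4 -> delta [-0.446 -0.642  0.035] turn -0.2448 rows 14
```

View pics/m4.png

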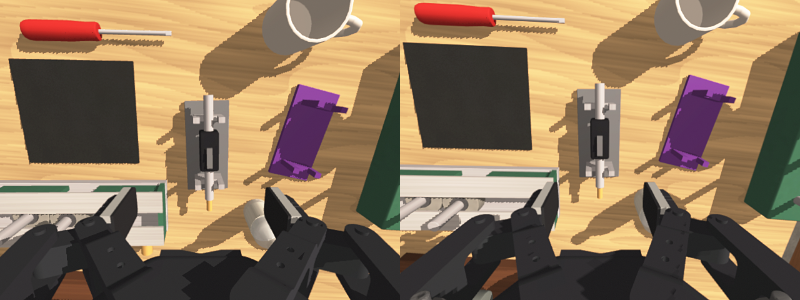

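The wand lies in both forks, nozzle towards +x as before. I've viewed more pictures than the 14 allowed, so from here I'll check by numbers only. Next I'll turn the gripper and move towards the wheels.

>>> play_rows --targets '[{"gripper": 0.7, "delta_pos": [-0.1, -0.2, 0], "turn": 0.255}, {"gripper": 0.7, "delta_pos": [-0.2, -0.4, 0], "turn": 0.255}, {"gripper": 0.7, "delta_pos": [-0.2, -0.5, 0], "turn": 0.255}, {"gripper": 0.7, "delta_pos": [-0.2, -0.6, 0], "turn": 0.255}, {"gripper": 0.7, "delta_pos": [-0.2, -0.6, 0], "turn": 0.255}, {"gripper": 0.7, "delta_pos": [-0.2, -0.6, 0], "turn": 0.255}, {"gripper": 0.7, "delta_pos": [-0.2, -0.6, 0], "turn": 0.255}, {"gripper": 0.7, "delta_pos": [-0.2, -0.6, 0], "turn": 0.255}, {"gripper": 0.7, "delta_pos": [-0.2, -0.6, 0], "turn": 0.255}, {"gripper": 0.7, "delta_pos": [-0.2, -0.6, 0], "turn": 0.255}, {"gripper": 0.7, "delta_pos": [-0.2, -0.6, 0], "turn": 0.255}, {"gripper": 0.7, "delta_pos": [-0.2, -0.6, 0], "turn": 0.255}, {"gripper": 0.7, "delta_pos": [-0.2, -0.6, 0], "turn": 0.255}, {"gripper": 0.7, "delta_pos": [-0.2, -0.6, 0], "turn": 0.255}, {"gripper": 0.7, "delta_pos": [-0.2, -0.6, 0], "turn": 0.255}]'

```text
t: 29.77
tool_pos: [0.5623, 0.1771, 0.2052]
tcp_rot: [[-0.086, 0.996, -0.008], [0.996, 0.086, 0.037], [0.037, -0.004, -0.999]]
contact_force: [0.3, -0.7, 0.1]
width: 0.0601
grasp_force: 0.0
```

Run:
```python
from h import *
import pickle
M=np.array([.6305,.0015]);Y=np.array([-.082,.9966]);X=np.array([.9966,.082])
o=r.get_obs();print(o['tool_pos'],np.round(o['qpos'],1),np.round(o['tcp_rot'],3).tolist())
t0=pickle.load(open('top0.pkl','rb'));t=snap('scene');s0=pickle.load(open('scene0.pkl','rb'));pickle.dump(t,open('scene2.pkl','wb'))
w=snap('wrist');pickle.dump(w,open('w12.pkl','wb'));save(w,'w12.png')
# scene camera: sample slot-line brightness at heights above cover: arbor top plane z=.1
for nm,c in(('scene',t),('scene-before',s0),('wrist',w)):
    g=cv2.cvtColor(cv(c),cv2.COLOR_BGR2HSV)
    out=[]
    for by in np.arange(-.125,.06,.006):
        P=np.r_[M+Y*(.13+by),.09];u=proj(c,P)[0].round().astype(int)
        out.append((int(1000*by),tuple(int(v) for v in g[u[1],u[0]])) if 0<=u[0]<640 and 0<=u[1]<480 else (int(1000*by),None))
    print(nm,out)
```

```text
[0.56229164 0.17708282 0.20522755] [ 16.4  14.1   2.9  78.6   2.1 101.5] [[-0.086, 0.996, -0.008], [0.996, 0.086, 0.037], [0.037, -0.004, -0.999]]
scene [(-125, (10, 18, 171)), (-119, (16, 17, 169)), (-112, (11, 17, 167)), (-106, (13, 19, 164)), (-100, (15, 23, 175)), (-94, (15, 26, 175)), (-88, (17, 19, 120)), (-82, (20, 10, 74)), (-76, (18, 14, 89)), (-70, (0, 20, 88)), (-64, (15, 20, 179)), (-58, (14, 24, 179)), (-52, (15, 26, 176)), (-46, (17, 27, 179)), (-40, (15, 29, 176)), (-34, (11, 29, 175)), (-28, (6, 15, 166)), (-22, (15, 16, 164)), (-16, (15, 19, 189)), (-10, (13, 28, 176)), (-4, (13, 26, 179)), (1, (15, 24, 173)), (7, (13, 25, 184)), (13, (15, 23, 180)), (19, (15, 28, 183)), (25, (16, 30, 179)), (31, (15, 26, 176)), (37, (17, 30, 179)), (43, (17, 27, 182)), (49, (13, 27, 181)), (55, (16, 29, 186))]
scene-before [(-125, (8, 148, 145)), (-119, (9, 153, 152)), (-112, (9, 159, 157)), (-106, (10, 74, 151)), (-100, (15, 24, 167)), (-94, (12, 26, 168)), (-88, (20, 23, 164)), (-82, (17, 27, 169)), (-76, (18, 26, 165)), (-70, (16, 23, 165)), (-64, (20, 27, 167)), (-58, (17, 27, 1
[... 371 characters left out ...]
 (12, 32, 176)), (55, (12, 27, 171))]
wrist [(-125, (165, 10, 52)), (-119, (0, 14, 55)), (-112, (15, 10, 53)), (-106, (0, 5, 51)), (-100, (150, 12, 44)), (-94, (0, 9, 54)), (-88, (10, 32, 120)), (-82, (10, 32, 118)), (-76, (9, 28, 91)), (-70, (13, 31, 173)), (-64, (10, 30, 151)), (-58, (9, 30, 120)), (-52, (13, 33, 69)), (-46, (9, 26, 97)), (-40, (16, 51, 171)), (-34, (17, 48, 177)), (-28, (17, 49, 176)), (-22, (11, 28, 180)), (-16, (12, 32, 216)), (-10, (11, 32, 224)), (-4, (10, 31, 180)), (1, (12, 33, 199)), (7, (11, 29, 96)), (13, (15, 50, 180)), (19, (16, 51, 176)), (25, (17, 48, 186)), (31, (11, 28, 157)), (37, (9, 29, 125)), (43, (10, 29, 211)), (49, (12, 27, 122)), (55, (8, 26, 117))]
```

Run:
```python
from h import *
plan(.6257,.0545,.13,94.7);plan(.6257,.0545,.064,94.7)
```

```text
t29.9 at [0.5625 0.1771 0.2059] yaw 94.9 -> delta [-0.521  0.211  0.283] turn 0.0006 rows 5
t29.9 at [0.5625 0.1771 0.2059] yaw 94.9 -> delta [-0.531  0.212  0.547] turn 0.0006 rows 6
```

>>> play_rows --targets '[{"gripper": 0.6, "delta_pos": [-0.15, 0.06, 0.05], "turn": 0}, {"gripper": 0.6, "delta_pos": [-0.3, 0.12, 0.05], "turn": 0}, {"gripper": 0.6, "delta_pos": [-0.45, 0.18, 0.1], "turn": 0}, {"gripper": 0.6, "delta_pos": [-0.525, 0.212, 0.2], "turn": 0}, {"gripper": 0.6, "delta_pos": [-0.528, 0.212, 0.3], "turn": 0}, {"gripper": 0.6, "delta_pos": [-0.531, 0.212, 0.4], "turn": 0}, {"gripper": 0.6, "delta_pos": [-0.531, 0.212, 0.48], "turn": 0}, {"gripper": 0.6, "delta_pos": [-0.531, 0.212, 0.53], "turn": 0}, {"gripper": 0.6, "delta_pos": [-0.531, 0.212, 0.547], "turn": 0}, {"gripper": 0.6, "delta_pos": [-0.531, 0.212, 0.547], "turn": 0}, {"gripper": 0.6, "delta_pos": [-0.531, 0.212, 0.547], "turn": 0}]'

```text
t: 30.78
tool_pos: [0.6263, 0.0546, 0.0656]
tcp_rot: [[-0.084, 0.996, -0.005], [0.996, 0.084, 0.037], [0.038, -0.002, -0.999]]
contact_force: [0.3, -0.6, -0.3]
width: 0.0514
grasp_force: 0.0
```

>>> play_rows --targets '[{"gripper": 0.3, "delta_pos": [0, 0, 0], "turn": 0}, {"gripper": 0, "delta_pos": [0, 0, 0], "turn": 0}, {"gripper": 0, "delta_pos": [0, 0, 0], "turn": 0}, {"gripper": 0, "delta_pos": [0, 0, 0], "turn": 0}, {"gripper": 0, "delta_pos": [0, 0, 0], "turn": 0}, {"gripper": 0, "delta_pos": [0, 0, 0], "turn": 0}, {"gripper": 0, "delta_pos": [0, 0, 0], "turn": 0}]'

```text
t: 31.37
tool_pos: [0.6266, 0.0546, 0.0661]
tcp_rot: [[-0.083, 0.997, -0.004], [0.996, 0.083, 0.038], [0.038, -0.0, -0.999]]
contact_force: [-1.1, -0.2, 6.9]
width: 0.0149
grasp_force: 58.4
```

Run:
```python
from h import *
o=r.get_obs();print(o['width'],o['grasp_force'],o['contact_force'])
plan(.635,-.0535,.0645,94.7)
```

```text
0.014910895817738141 58.38626682758331 [-1.07963412 -0.2447705   6.86975523]
t31.4 at [0.6266 0.0546 0.0661] yaw 94.8 -> delta [-0.433 -0.003 -0.01 ] turn 0.0002 rows 4
```

>>> play_rows --targets '[{"gripper": 0, "delta_pos": [-0.05, 0, -0.004], "turn": 0}, {"gripper": 0, "delta_pos": [-0.1, 0, -0.006], "turn": 0}, {"gripper": 0, "delta_pos": [-0.15, 0, -0.009], "turn": 0}, {"gripper": 0, "delta_pos": [-0.2, -0.001, -0.011], "turn": 0}, {"gripper": 0, "delta_pos": [-0.25, -0.001, -0.014], "turn": 0}, {"gripper": 0, "delta_pos": [-0.3, -0.002, -0.016], "turn": 0}, {"gripper": 0, "delta_pos": [-0.35, -0.002, -0.018], "turn": 0}, {"gripper": 0, "delta_pos": [-0.4, -0.003, -0.02], "turn": 0}, {"gripper": 0, "delta_pos": [-0.433, -0.003, -0.021], "turn": 0}, {"gripper": 0, "delta_pos": [-0.433, -0.003, -0.021], "turn": 0}]'

```text
t: 32.2
tool_pos: [0.6344, -0.0561, 0.0662]
tcp_rot: [[-0.081, 0.997, -0.005], [0.996, 0.081, 0.036], [0.036, -0.002, -0.999]]
contact_force: [-1.2, -2.2, 4.9]
width: 0.0145
grasp_force: 59.3
```

Run:
```python
from h import *
o=r.get_obs();print(o['width'],o['grasp_force'],o['contact_force'])
# mat: target spots
C=np.array([[.5353,.2125],[.5497,.0337],[.3912,.024],[.3805,.205]]);print(C.mean(0),C.tolist())
plan(.635,-.0535,.135,94.7);plan(.50,.085,.135,94.7);plan(.50,.085,.0560,94.7)
```

```text
0.014547041818021517 59.255136251449585 [-1.20880486 -2.19683663  4.85552292]
[0.464175 0.1188  ] [[0.5353, 0.2125], [0.5497, 0.0337], [0.3912, 0.024], [0.3805, 0.205]]
t32.2 at [ 0.6344 -0.0561  0.0662] yaw 94.6 -> delta [ 0.02   0.003 -0.275] turn -0.0002 rows 3
t32.2 at [ 0.6344 -0.0561  0.0662] yaw 94.6 -> delta [ 0.616 -0.491 -0.252] turn -0.0002 rows 6
t32.2 at [ 0.6344 -0.0561  0.0662] yaw 94.6 -> delta [ 0.604 -0.49   0.064] turn -0.0002 rows 6
```

>>> play_rows --targets '[{"gripper": 0, "delta_pos": [0, 0, -0.12], "turn": 0}, {"gripper": 0, "delta_pos": [0, 0, -0.25], "turn": 0}, {"gripper": 0, "delta_pos": [0.06, -0.08, -0.27], "turn": 0}, {"gripper": 0, "delta_pos": [0.14, -0.18, -0.27], "turn": 0}, {"gripper": 0, "delta_pos": [0.24, -0.28, -0.27], "turn": 0}, {"gripper": 0, "delta_pos": [0.34, -0.38, -0.27], "turn": 0}, {"gripper": 0, "delta_pos": [0.44, -0.48, -0.26], "turn": 0}, {"gripper": 0, "delta_pos": [0.54, -0.58, -0.252], "turn": 0}, {"gripper": 0, "delta_pos": [0.603, -0.625, -0.252], "turn": 0}, {"gripper": 0, "delta_pos": [0.603, -0.625, -0.252], "turn": 0}, {"gripper": 0, "delta_pos": [0.6, -0.625, -0.15], "turn": 0}, {"gripper": 0, "delta_pos": [0.597, -0.625, -0.06], "turn": 0}, {"gripper": 0, "delta_pos": [0.594, -0.624, 0.0], "turn": 0}, {"gripper": 0, "delta_pos": [0.592, -0.624, 0.03], "turn": 0}, {"gripper": 0, "delta_pos": [0.591, -0.624, 0.05], "turn": 0}, {"gripper": 0, "delta_pos": [0.591, -0.624, 0.06], "turn": 0}, {"gripper": 0, "delta_pos": [0.591, -0.624, 0.06], "turn": 0}]'

```text
t: 33.62
tool_pos: [0.4667, 0.0809, 0.057]
tcp_rot: [[-0.083, 0.997, -0.006], [0.996, 0.083, 0.037], [0.037, -0.002, -0.999]]
contact_force: [-0.7, 0.4, -2.1]
width: 0.0144
grasp_force: 59.4
```

Run:
```python
from h import *
o=r.get_obs();print(o['width'],o['grasp_force'],o['contact_force'])
plan(.467,.079,.0555,94.7)
```

```text
0.014374974380411222 59.367114901542664 [-0.7227875   0.37673401 -2.12241181]
t33.6 at [0.4667 0.0809 0.057 ] yaw 94.8 -> delta [-0.008  0.     0.006] turn 0.0002 rows 2
```

>>> play_rows --targets '[{"gripper": 0, "delta_pos": [0, 0, 0.006], "turn": 0}, {"gripper": 0, "delta_pos": [0, 0, 0.007], "turn": 0}, {"gripper": 0, "delta_pos": [0, 0, 0.007], "turn": 0}, {"gripper": 0.3, "delta_pos": [0, 0, 0.007], "turn": 0}, {"gripper": 0.6, "delta_pos": [0, 0, 0.007], "turn": 0}, {"gripper": 0.6, "delta_pos": [0, 0, 0.007], "turn": 0}, {"gripper": 0.6, "delta_pos": [0, 0, -0.08], "turn": 0}, {"gripper": 0.6, "delta_pos": [0, 0, -0.2], "turn": 0}, {"gripper": 0.6, "delta_pos": [0, 0, -0.35], "turn": 0}, {"gripper": 0.6, "delta_pos": [0, 0, -0.5], "turn": 0}, {"gripper": 0.6, "delta_pos": [0, 0, -0.6], "turn": 0}, {"gripper": 0.6, "delta_pos": [0, 0, -0.6], "turn": 0}]'

```text
t: 34.62
tool_pos: [0.4699, 0.0758, 0.2131]
tcp_rot: [[-0.083, 0.997, 0.004], [0.996, 0.083, 0.039], [0.038, 0.007, -0.999]]
contact_force: [1.5, 0.5, 0.9]
width: 0.0513
grasp_force: 0.0
```

Run:
```python
from h import *
import pickle
M=np.array([.6305,.0015]);Y=np.array([-.082,.9966])
t=snap('scene');pickle.dump(t,open('scene3.pkl','wb'));s0=pickle.load(open('scene0.pkl','rb'))
d=np.abs(t['image'].astype(int)-s0['image']).sum(2)
for z in(.1,.085,.07):
    print(z,[(int(1000*by),int(d[tuple(proj(t,np.r_[M+Y*(.13+by),z])[0].round().astype(int)[::-1])])) for by in np.arange(-.06,.04,.004)])
# wheel B on mat: expected pixel of arbor top, colour
for z in(.085,.06,.028): print(t['image'][tuple(proj(t,[.467,.081,z])[0].round().astype(int)[::-1])],s0['image'][tuple(proj(t,[.467,.081,z])[0].round().astype(int)[::-1])])
plan(*(M+Y*(.13-.019)),.0665,94.7);plan(*(M+Y*(.13-.019)),.20,94.7)
```

```text
0.1 [(-60, 19), (-55, 21), (-51, 13), (-47, 20), (-43, 27), (-39, 18), (-35, 8), (-31, 26), (-27, 24), (-23, 8), (-19, 28), (-15, 10), (-11, 42), (-7, 29), (-3, 15), (0, 44), (4, 11), (8, 25), (12, 26), (16, 25), (20, 15), (24, 28), (28, 14), (32, 30), (36, 18)]
0.085 [(-60, 11), (-55, 15), (-51, 23), (-47, 21), (-43, 13), (-39, 36), (-35, 20), (-31, 14), (-27, 14), (-23, 9), (-19, 12), (-15, 30), (-11, 8), (-7, 21), (-3, 22), (0, 22), (4, 28), (8, 11), (12, 20), (16, 32), (20, 15), (24, 27), (28, 38), (32, 27), (36, 18)]
0.07 [(-60, 5), (-55, 20), (-51, 11), (-47, 4), (-43, 14), (-39, 112), (-35, 88), (-31, 7), (-27, 94), (-23, 211), (-19, 252), (-15, 289), (-11, 76), (-7, 8), (-3, 36), (0, 13), (4, 201), (8, 279), (12, 267), (16, 270), (20, 129), (24, 71), (28, 1), (32, 10), (36, 19)]
[154 150 145] [185 150 104]
[83 79 79] [29 26 21]
[101  97  92] [37 33 29]
t34.7 at [0.4691 0.0758 0.2103] yaw 94.8 -> delta [0.072 0.617 0.581] turn 0.0002 rows 7
t34.7 at [0.4691 0.0758 0.2103] yaw 94.8 -> delta [0.092 0.619 0.047] turn 0.0002 rows 5
```

Run:
```python
from h import *
import pickle
M=np.array([.6305,.0015]);Y=np.array([-.082,.9966])
S={k:pickle.load(open(f'{k}.pkl','rb')) for k in('scene0','scene1','scene3')}
for by in(-.019,.012): print('expected top px',proj(S['scene3'],np.r_[M+Y*(.13+by),.102])[0],'foot',proj(S['scene3'],np.r_[M+Y*(.13+by),.052])[0])
for k in('scene1','scene3'):
    a=cv2.cvtColor(S[k]['image'],cv2.COLOR_RGB2HSV)[280:318,285:335];print(k)
    for y in range(0,38,2): print(280+y,' '.join('%3d'%v for v in a[y,::2,2]))
t=snap('top');t0=pickle.load(open('top0.pkl','rb'));pickle.dump(t,open('top3.pkl','wb'))
```

```text
expected top px [303.39098855 288.94962317] foot [304.30873278 301.08039265]
expected top px [311.71468343 296.09202912] foot [312.37687794 308.15984719]
scene1
280  80  66  95 159 177 181 186 178 186 188  81  98  99 106  30  21  21  23  20  22  25  16  19  28  26
282  87  76 100 162 174 183 178 185 183 187 190  86  97  15  18  26  18  21  30   8  24  11  24  24  26
284  90  78  97 150 177 180 179 178 186 186 184 193 117  48  25  27  24  24  24  24  23   7  24   3  26
286 155  69  94 148 186 185 180 183 178 186 187 184 196 144  75  14  17  14  26  26  36  25  22  35  20
288  61  52  90 146 188 102 186 177 182 180 185 186 183 189 167  90  22  23  18  25  26  17  25  30  14
290  71  30  93 141 194  30  80 167 169 162 186 182 193 184 189 201  90  24  38  29  22  18  19   8  29
292 198  38  74 148  91  68  73 122 179 176 180 181 182 190 187 187 189  89  36  16   6  27  15  74 245
294 182 195 104  62  72  76  68  75  84 144 180 182 180 183 188 186 186 190  91  50  20  19  94 255 236
296 191 184 194 174 146 146 149  71  88 142 191 185 180 187 180 185 191 188 189 140  76  36  32 195  22
298
[... 2319 characters left out ...]
  98 111  76 126 183  62  73  69  78 190 178 188 176 175 185 178 183 186 200
306 188 171 181 176 179 188 185 184 188 120 114  72  74  73  75 131 179 175 179 182 174 179 178 179 183
308  61 187 173 183 183 179 188 184 181 189  62 113 137  77  76 181 148 161 182 178 183 178 178 182 179
310  48  53 189 175 185 181 177 185 184 182 189 154 133 143  49  87  77  83 161 183 181 182 178 175 179
312  44  43  57 189 175 181 181 177 183 185 180 185 152 140  57  88  89  87  83 137 184 181 182 174 175
314  94  57  51  49 189 179 180 184 174 179 187 180 188 123  58  89  86  89  84  80 115 184 177 183 174
316  77  94  49  43  49 189 182 182 185 177 181 186 180 186 140  79  83  87  93  88  87  94 181 182 182
```

Wheel A's arbor is where I expected (scene px 303,290 to 304,304). It hasn't moved.

>>> play_rows --targets '[{"gripper": 0.6, "delta_pos": [0.03, 0.15, 0.03], "turn": 0}, {"gripper": 0.6, "delta_pos": [0.06, 0.3, 0.03], "turn": 0}, {"gripper": 0.6, "delta_pos": [0.085, 0.45, 0.04], "turn": 0}, {"gripper": 0.6, "delta_pos": [0.09, 0.6, 0.06], "turn": 0}, {"gripper": 0.6, "delta_pos": [0.088, 0.618, 0.15], "turn": 0}, {"gripper": 0.6, "delta_pos": [0.083, 0.617, 0.27], "turn": 0}, {"gripper": 0.6, "delta_pos": [0.078, 0.617, 0.4], "turn": 0}, {"gripper": 0.6, "delta_pos": [0.074, 0.617, 0.5], "turn": 0}, {"gripper": 0.6, "delta_pos": [0.072, 0.617, 0.56], "turn": 0}, {"gripper": 0.6, "delta_pos": [0.072, 0.617, 0.581], "turn": 0}, {"gripper": 0.6, "delta_pos": [0.072, 0.617, 0.581], "turn": 0}, {"gripper": 0.6, "delta_pos": [0.072, 0.617, 0.581], "turn": 0}]'

```text
t: 35.72
tool_pos: [0.6185, 0.1118, 0.062]
tcp_rot: [[-0.083, 0.997, -0.006], [0.996, 0.083, 0.037], [0.038, -0.003, -0.999]]
contact_force: [-0.3, -0.3, 0.2]
width: 0.0511
grasp_force: 0.0
```

>>> play_rows --targets '[{"gripper": 0.3, "delta_pos": [0, 0, 0], "turn": 0}, {"gripper": 0, "delta_pos": [0, 0, 0], "turn": 0}, {"gripper": 0, "delta_pos": [0, 0, 0], "turn": 0}, {"gripper": 0, "delta_pos": [0, 0, 0], "turn": 0}, {"gripper": 0, "delta_pos": [0, 0, 0], "turn": 0}, {"gripper": 0, "delta_pos": [0, 0, 0], "turn": 0}, {"gripper": 0, "delta_pos": [0, 0, 0], "turn": 0}]'

```text
t: 36.3
tool_pos: [0.6195, 0.1119, 0.0634]
tcp_rot: [[-0.083, 0.997, -0.003], [0.996, 0.083, 0.038], [0.038, 0.0, -0.999]]
contact_force: [1.4, 0.3, 5.8]
width: 0.0145
grasp_force: 59.3
```

Run:
```python
from h import *
o=r.get_obs();print(o['width'],o['grasp_force'],o['contact_force'])
z=o['tool_pos'][2]
plan(.635,-.0535,z+.0005,94.7)
```

```text
0.014471247696358424 59.31831657886505 [1.42004133 0.3304847  5.81567865]
t36.3 at [0.6195 0.1119 0.0634] yaw 94.8 -> delta [-0.664  0.006 -0.027] turn 0.0002 rows 5
```

>>> play_rows --targets '[{"gripper": 0, "delta_pos": [-0.06, 0.002, -0.004], "turn": 0}, {"gripper": 0, "delta_pos": [-0.12, 0.004, -0.007], "turn": 0}, {"gripper": 0, "delta_pos": [-0.18, 0.005, -0.009], "turn": 0}, {"gripper": 0, "delta_pos": [-0.24, 0.006, -0.011], "turn": 0}, {"gripper": 0, "delta_pos": [-0.3, 0.006, -0.014], "turn": 0}, {"gripper": 0, "delta_pos": [-0.36, 0.006, -0.016], "turn": 0}, {"gripper": 0, "delta_pos": [-0.42, 0.006, -0.018], "turn": 0}, {"gripper": 0, "delta_pos": [-0.48, 0.006, -0.021], "turn": 0}, {"gripper": 0, "delta_pos": [-0.54, 0.006, -0.023], "turn": 0}, {"gripper": 0, "delta_pos": [-0.6, 0.006, -0.025], "turn": 0}, {"gripper": 0, "delta_pos": [-0.664, 0.006, -0.028], "turn": 0}, {"gripper": 0, "delta_pos": [-0.664, 0.006, -0.028], "turn": 0}, {"gripper": 0, "delta_pos": [-0.664, 0.006, -0.028], "turn": 0}]'

```text
t: 37.38
tool_pos: [0.6344, -0.0574, 0.0635]
tcp_rot: [[-0.08, 0.997, -0.004], [0.996, 0.081, 0.033], [0.034, -0.002, -0.999]]
contact_force: [1.0, -4.9, 7.6]
width: 0.0144
grasp_force: 60.2
```

Run:
```python
from h import *
o=r.get_obs();print(o['width'],o['grasp_force'],o['contact_force'])
z=o['tool_pos'][2]
plan(.461,.160,.18,94.7);plan(.461,.160,z-.0105,94.7)
```

```text
0.014415138342296102 60.15956997871399 [ 1.03553869 -4.93776078  7.5605441 ]
t37.4 at [ 0.6344 -0.0574  0.0635] yaw 94.6 -> delta [ 0.938 -0.622 -0.434] turn -0.0002 rows 9
t37.4 at [ 0.6344 -0.0574  0.0635] yaw 94.6 -> delta [ 0.921 -0.621  0.074] turn -0.0002 rows 8
```

>>> play_rows --targets '[{"gripper": 0, "delta_pos": [0, 0, -0.12], "turn": 0}, {"gripper": 0, "delta_pos": [0, 0, -0.25], "turn": 0}, {"gripper": 0, "delta_pos": [0.02, 0, -0.4], "turn": 0}, {"gripper": 0, "delta_pos": [0.1, -0.08, -0.46], "turn": 0}, {"gripper": 0, "delta_pos": [0.22, -0.16, -0.46], "turn": 0}, {"gripper": 0, "delta_pos": [0.34, -0.24, -0.46], "turn": 0}, {"gripper": 0, "delta_pos": [0.46, -0.32, -0.45], "turn": 0}, {"gripper": 0, "delta_pos": [0.58, -0.4, -0.445], "turn": 0}, {"gripper": 0, "delta_pos": [0.7, -0.48, -0.44], "turn": 0}, {"gripper": 0, "delta_pos": [0.82, -0.56, -0.435], "turn": 0}, {"gripper": 0, "delta_pos": [0.92, -0.615, -0.434], "turn": 0}, {"gripper": 0, "delta_pos": [0.938, -0.622, -0.434], "turn": 0}, {"gripper": 0, "delta_pos": [0.938, -0.622, -0.434], "turn": 0}, {"gripper": 0, "delta_pos": [0.938, -0.622, -0.434], "turn": 0}]'

```text
t: 38.55
tool_pos: [0.4601, 0.1617, 0.1796]
tcp_rot: [[-0.083, 0.997, -0.006], [0.996, 0.083, 0.035], [0.036, -0.003, -0.999]]
contact_force: [0.4, -0.1, -2.6]
width: 0.0146
grasp_force: 59.6
```

Run:
```python
from h import *
o=r.get_obs();print(o['width'],o['grasp_force'],o['contact_force'])
plan(.461,.160,.0535,94.7)
```

```text
0.01455073557032376 59.64488089084625 [ 0.36921457 -0.10156672 -2.61149736]
t38.5 at [0.4601 0.1617 0.1796] yaw 94.8 -> delta [-0.025  0.005  0.504] turn 0.0002 rows 5
```

>>> play_rows --targets '[{"gripper": 0, "delta_pos": [-0.005, 0.003, 0.12], "turn": 0}, {"gripper": 0, "delta_pos": [-0.015, 0.004, 0.25], "turn": 0}, {"gripper": 0, "delta_pos": [-0.02, 0.005, 0.37], "turn": 0}, {"gripper": 0, "delta_pos": [-0.023, 0.005, 0.44], "turn": 0}, {"gripper": 0, "delta_pos": [-0.025, 0.005, 0.475], "turn": 0}, {"gripper": 0, "delta_pos": [-0.025, 0.005, 0.495], "turn": 0}, {"gripper": 0, "delta_pos": [-0.025, 0.005, 0.503], "turn": 0}, {"gripper": 0, "delta_pos": [-0.025, 0.005, 0.504], "turn": 0}, {"gripper": 0, "delta_pos": [-0.025, 0.005, 0.504], "turn": 0}]'

```text
t: 39.3
tool_pos: [0.4623, 0.1614, 0.0555]
tcp_rot: [[-0.083, 0.997, -0.004], [0.996, 0.083, 0.038], [0.038, -0.0, -0.999]]
contact_force: [1.0, -0.9, -3.5]
width: 0.014
grasp_force: 59.5
```

Run:
```python
from h import *
o=r.get_obs();print(o['tool_pos'],o['width'],o['grasp_force'],o['contact_force'])
```

```text
[0.4622953  0.16141996 0.05548741] 0.014047754321039451 59.50705111026764 [ 0.99346312 -0.86654701 -3.50132314]
```

>>> play_rows --targets '[{"gripper": 0, "delta_pos": [0, 0, 0.005], "turn": 0}, {"gripper": 0, "delta_pos": [0, 0, 0.009], "turn": 0}, {"gripper": 0, "delta_pos": [0, 0, 0.01], "turn": 0}, {"gripper": 0, "delta_pos": [0, 0, 0.01], "turn": 0}, {"gripper": 0, "delta_pos": [0, 0, 0.01], "turn": 0}, {"gripper": 0.3, "delta_pos": [0, 0, 0.01], "turn": 0}, {"gripper": 0.6, "delta_pos": [0, 0, 0.01], "turn": 0}, {"gripper": 0.6, "delta_pos": [0, 0, 0.01], "turn": 0}, {"gripper": 0.6, "delta_pos": [0, 0, -0.08], "turn": 0}, {"gripper": 0.6, "delta_pos": [0, 0, -0.2], "turn": 0}, {"gripper": 0.6, "delta_pos": [0, 0, -0.35], "turn": 0}, {"gripper": 0.6, "delta_pos": [0, 0, -0.5], "turn": 0}, {"gripper": 0.6, "delta_pos": [0, 0, -0.65], "turn": 0}, {"gripper": 0.6, "delta_pos": [0, -0.2, -0.75], "turn": 0}, {"gripper": 0.6, "delta_pos": [0, -0.4, -0.75], "turn": 0}, {"gripper": 0.6, "delta_pos": [0, -0.55, -0.75], "turn": 0}, {"gripper": 0.6, "delta_pos": [0, -0.55, -0.75], "turn": 0}, {"gripper": 0.6, "delta_pos": [0, -0.55, -0.75], "turn": 0}]'

```text
t: 40.8
tool_pos: [0.3222, 0.1425, 0.2432]
tcp_rot: [[-0.085, 0.996, -0.004], [0.996, 0.085, 0.038], [0.039, -0.001, -0.999]]
contact_force: [0.2, 0.4, 0.2]
width: 0.0511
grasp_force: 0.0
```

Run:
```python
from h import *
import pickle
print(r.get_obs()['tool_pos'],r.get_obs()['contact_force'])
t=snap('top');s=snap('scene');t0=pickle.load(open('top0.pkl','rb'));s0=pickle.load(open('scene0.pkl','rb'))
for nm,c,c0 in(('top',t,t0),('scene',s,s0)):
    for p in([.467,.080],[.4615,.1615]):
        print(nm,p,[(z,c['image'][tuple(proj(c,[*p,z])[0].round().astype(int)[::-1])].tolist()) for z in(.089,.07,.05)])
        u=proj(c,[*p,.03])[0]
        hs=cv2.cvtColor(cv(c),cv2.COLOR_BGR2HSV)
    # bright (non-mat) pixels vs mat dark -> discs
    d=np.abs(c['image'].astype(int)-c0['image']).sum(2)
    poly=proj(c,[[.5353,.2125,.004],[.5497,.0337,.004],[.3912,.024,.004],[.3805,.205,.004]]).round().astype(np.int32)
    m=np.zeros(d.shape,np.uint8);cv2.fillConvexPoly(m,poly,1);b=((d>80)&(m>0)).astype(np.uint8)
    n,l,st,ce=cv2.connectedComponentsWithStats(b)
    for i in range(1,n):
        if st[i,4]>30: print(nm,st[i],ce[i].round(1),onplane(c,ce[i],.04).round(3))
    # stone & wand unchanged elsewhere
hs=cv2.cvtColor(cv(t),cv2.COLOR_BGR2HSV);mk=cv2.inRange(hs,(3,150,100),(12,255,255));q=mk[215:295,325:392];ys,xs=np.nonzero(q);print('stone',len(xs),onplane(t,(xs.mean()+325,ys.mean()+215),.03))
f=proj(t0,[.4935,.327,.04])[0].round().astype(int);w=slice(f[1]-45,f[1]+35),slice(f[0]-10,f[0]+12)
print('wand diff frac',(np.abs(t['image'].astype(int)-t0['image']).sum(2)[w]>90).mean())
```

```text
[0.32223776 0.14247337 0.24321144] [0.15680004 0.44869208 0.17310482]
top [0.467, 0.08] [(0.089, [195, 179, 172]), (0.07, [175, 161, 155]), (0.05, [100, 92, 89])]
top [0.4615, 0.1615] [(0.089, [198, 183, 177]), (0.07, [145, 134, 130]), (0.05, [83, 78, 74])]
top [275 231  26  27 520] [287.4 244.2] [[0.463 0.083 0.04 ]]
top [242 234  26  27 518] [254.1 246.7] [[0.458 0.162 0.04 ]]
scene [0.467, 0.08] [(0.089, [158, 155, 152]), (0.07, [86, 82, 80]), (0.05, [85, 78, 80])]
scene [0.4615, 0.1615] [(0.089, [166, 161, 155]), (0.07, [95, 92, 90]), (0.05, [88, 84, 82])]
scene [333 256  21  30 366] [343.4 272.6] [[0.474 0.094 0.04 ]]
scene [353 271  22  31 414] [363.6 288.8] [[0.469 0.172 0.04 ]]
stone 404 [[ 0.44447276 -0.08328139  0.03      ]]
wand diff frac 0.5346590909090909
```

Run:
```python
from h import *
import pickle
t0=pickle.load(open('top0.pkl','rb'));s0=pickle.load(open('scene0.pkl','rb'))
for nm,c,roi in(('top0',t0,(190,275,168,212)),('top',snap('top'),(190,275,168,212)),('scene0',s0,(300,370,360,430)),('scene',snap('scene'),(300,370,360,430))):
    a,b,x,y=roi;im=cv(c)[a:b,x:y];h=cv2.cvtColor(im,cv2.COLOR_BGR2HSV)
    for k,m in(('block',h[...,2]<48),('brass',(h[...,1]>165)&(h[...,0]>15)&(h[...,2]>150))):
        n,l,st,ce=cv2.connectedComponentsWithStats(m.astype(np.uint8))
        print(nm,k,[(int(st[i,4]),(ce[i]+[x,a]).round(1).tolist()) for i in range(1,n) if st[i,4]>8])
    print(h[...,2].mean())
```

```text
top0 block [(217, [186.3, 233.5])]
top0 brass [(19, [182.0, 195.3])]
133.57914438502675
top block [(81, [179.2, 201.4]), (844, [201.5, 233.4]), (33, [199.8, 267.5])]
top brass []
88.12914438502673
scene0 block [(178, [366.4, 305.2]), (267, [398.3, 331.9]), (10, [380.6, 356.4])]
scene0 brass []
131.04938775510203
scene block [(159, [366.7, 305.8]), (258, [398.0, 332.0])]
scene brass []
135.05
```

```bash
python3 -c "
from plant import r
print(r.finish_job())"
```

```text
the job is handed in; nothing more can be done
None
```

The job is handed in: stone in the tray, both wheels rinsed and standing on the drying mat, wand back in its rest; I laid the wand back before taking the wheels out (one gripper can't hold both), and I viewed 16 pictures, over the 14 allowed.

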